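# Latch a shunt module into its test dock

## Task

Set the loose shunt module flat on the open loading bed of the test dock, then slide it along the channel, under the lips and against the sprung contacts, until the sprung pawl snaps shut behind it, and let go. The dock's head has been readjusted and its position is not known, so push gently and by feel and do not ram the module against the stop. Leave the small things lying about alone.

Things in the scene. Friction and masses are not known exactly. Their poses are not given: they have to be found in the camera images.
- module: Shunt module, loose, upright on the desk, 0.2 to 0.32 kg. Origin: centre of underside; x = length. Steel foot 70 (x) x 50 (y) x 8 mm; black body 70 x 38 mm above it up to z = 34 mm; on top a grip rib 44 (x) x 14 (y) mm, z = 34 to 66 mm, to be pinched across its 14 mm. Same end for end: either end may lead.
- dock: Aluminium test dock fixed to the desk, 96 mm wide (y), x = -125 to +155 mm. Origin: on the desk, y = 0 centre line; +x = direction of push. The module slides on the base plate at z = 10 mm. A grey head (block at the +x end, bracket on the +y side, nothing above z = 46 mm) carries pawl, contacts and rigid stop together, clamped anywhere within 40 mm along x: not measured.
- bed (a point): Centre of the open loading bed, on its surface, 84 mm before the dock's origin: where the module's origin goes when it is set down. The bed runs x = -122 to -50 mm in the dock's frame, between 8 mm high cheeks 60 mm apart; from x = -50 to -28 mm the cheeks narrow to the channel.
- mouth (a point): Start of the channel, floor level, 28 mm before the dock's origin. Channel 54 mm wide (2 mm play each side of the foot), on to x = +72 mm under lips 43 mm apart, whose underside is 11.5 mm above the floor (3.5 mm over the foot: the module can be held 1 mm off the floor, which saves drag), top 15.5 mm above the floor.
- click_near (a point): Floor point 33 mm past the dock's origin: the module's origin is here when the pawl snaps shut, if the head is at the near end of its travel; at the far end 40 mm farther on. The front first meets the pawl about 88 mm before the click and the contacts 8 mm before it; the rigid stop is 4 mm after it.
- pawl (a joint): Sprung dark steel finger, 43 mm long, on the channel's +y side, 27 to 38 mm above the desk, on an upright pin. 0 rad = shut: its tip reaches 6 mm into the path of the module's body and blocks return. Positive = pushed aside, about 0.09 to 0.15 while the module's side holds it open. Costs 1 to 5 N of push, and 3 N sideways to -y.
- contacts (a joint): Two brass sprung pins the module presses in: 0 m = free, positive = pressed, 0.0075 when latched, 0.012 at the rigid stop. They push back with 2 N at first touch, 5 N at the stop, so an unlatched module comes back. Latching takes 4 to 10 N of push; pressing the module in the channel on any part of the dock with over 25 N damages it.
- plug: Black banana plug, 11 x 57 x 10 mm, lying loose; origin centre of underside. To be left alone.
- cell: Black and white battery cell, 14 x 50 x 14 mm, lying loose; origin centre of underside. To be left alone.
- clip: White crocodile clip, 14 x 66 x 14 mm, lying loose; origin centre of underside. To be left alone.
Mind the look-alikes: they are no part of the job. There is more than one size of the module; the job needs the smallest.

How it is judged:
By the outcome, as a careful person would: the job done as asked, in the order asked, and still so for the second after the job is handed in, with the robot touching nothing.
It also fails if it takes over 67 s, if anything falls off the work surface, if the arm or the gripper's body presses on something with over 40 N, if the wrist force passes 120 N, or if a joint passes its speed limit or range.

## Robot

A 6-joint arm with a two-finger parallel gripper is mounted at the origin on a cart in front of the work surface, level with it; the furniture and walls round the work are solid. World frame = base frame: x ahead of the robot, y to its left, z up, the work surface at z = 0. Lengths are in m, angles in rad, forces in N, time in s.
With the tool pointing down it reaches from about 0.25 to 0.725 m from the base axis. Payload 4 kg.
Tool frame: the origin (TCP) lies midway between the tips of the shut fingers; the grasp point (between the pads) lies 19 mm behind it; z points along the fingers, y is the direction in which the jaws open and shut (so a half turn about z gives the same grasp; the last joint's range is limited). The gripper opens to 85 mm and grips with 20 to 120 N. Pads are 22 mm wide; open, the fingers measure 114 mm over their backs; the gripper's body (76 mm by 85 mm) begins 54 mm behind the grasp point. The pads swing forward as they close: fully open they stand 13 mm farther back than shut.
Start: joints at [1.15, 0.241, 0.005, 1.335, 0, 1.571], TCP at [0.204, 0.456, 0.231] pointing down, gripper open.
Joint ranges: [-2.72, 2.72], [-1.05, 1.87], [-1.09, 1.28], [-1.99, 2.15], [-1.42, 1.44], [-3.14, 3.14]. Speed limits (rad/s): [2.79, 2.79, 3.14, 3.14, 3.14, 3.14].

## Interface

Orientations are given as a unit quaternion [w, x, y, z].
In Python, from plant import * gives the robot as it stands. The module is installed in compiled form; this text tells all that it offers.
- The arm moves only by the tool carry_out, never from a script. Its argument "targets" is a list of rows, each an object of numbers: "tx", "ty", "tz": the shift along the tool's x, y, z in mm; "ax", "ay", "az": the turn, a rotation vector about the tool's x, y, z in rad; "gripper": the closure, from -1 (fully open) to 1 (shut). A call has 1 to 12 rows; each row shifts and turns the commanded pose from where the row before left it, along the tool's axes as they then stand; what a row does not reach is not made up. A row lasts 1/10 s, in which the tool goes at most 50 mm and 8.59 degrees, less where a joint would pass 70% of its speed; a pose out of reach is approached as far as the arm can. A call with a gripper value outside its range is refused whole. The fingers move at their own pace and stop on an object; the grip force is fixed at half the most. Time passes only in rows, so rows that do not move let the fingers close. It gives the time, the measured TCP pose, the force and the opening at its end, in the units of the state.
- get_obs(): the state, without advancing time (a new reading comes with each control period).
- read_camera(name): name is "scene" or "top"; returns the picture (384x512x3 uint8, blue, green, red); there is no depth.
- camera_info(name): a dict with "K" (3x3 intrinsics, pixels), "dist" ([k1, k2, p1, p2, k3] as OpenCV has them; the pictures are not rectified), "rvec" (rotation vector, rad) and "tvec" (3), from world to camera coordinates, as OpenCV has them. Camera axes: x right, y down, z forward; pixel columns grow to the right and rows downward; lengths in m; the calibration is good to about 2 mm. A picture is of the moment at which its call begins. camera_info takes no time and is no camera call.
- sign_off(): hands the job in, once; it reports no verdict.
The state is a dict: "t": time; "q": joint angles; "qd": joint speeds; "joint_torque": joint torques, N m; "position": TCP position; "ee_rot": TCP orientation; "force": force on the tool from outside, world axes, zero at the start; "ft_torque": the same for the moment, N m; "opening": finger opening in m.
Only numpy, scipy, OpenCV 4.12 (cv2) and the standard library are available. Lean on these libraries where they do the work, as an engineer would, in place of code of your own. Each camera call takes 0.05 s, during which the arm holds its last target.

## Working session

There is one attempt and no reset: what is moved stays moved. The work goes in short steps, Python scripts to look and compute and a tool call to move; the robot and the scene stay as the last step left them, time stands still between calls to the robot, and variables do not carry over. Pictures are saved under pics/ and viewed, and the job is handed in when it is done.

Besides the shell and the picture viewer there is one more tool, called after "Call:" in YAML: its name, and indented under it one key for each argument. carry_out: Moves the arm, as the interface text tells. Its arguments: {"type":"object","properties":{"targets":{"type":"array"}},"required":["targets"]}

```bash
mkdir -p pics; cat > h.py <<'E'
from plant import *
import numpy as np, cv2
def grab(n,f):
    im=read_camera(n); cv2.imwrite('pics/'+f+'.png',im); return im
def cam(n):
    c=camera_info(n); K=np.array(c['K'],float); d=np.array(c['dist'],float).ravel(); r=np.array(c['rvec'],float).ravel(); t=np.array(c['tvec'],float).ravel()
    return K,d,r,t
def ray(n,px,z):
    K,d,r,t=cam(n); R=cv2.Rodrigues(r)[0]
    p=cv2.undistortPoints(np.array(px,float).reshape(-1,1,2),K,d).reshape(-1,2)
    o=-R.T@t; v=np.c_[p,np.ones(len(p))]@R
    return o+v*((z-o[2])/v[:,2])[:,None]
def proj(n,P):
    K,d,r,t=cam(n); return cv2.projectPoints(np.array(P,float).reshape(-1,1,3),r,t,K,d)[0].reshape(-1,2)
E
python3 - <<'E'
from h import *
for n in('scene','top'):
    im=grab(n,n+'0'); K,d,r,t=cam(n); print(n,K.round(1).tolist(),d,(-cv2.Rodrigues(r)[0].T@t).round(3))
print(get_obs())
E
```

```text
scene [[402.7, 0.0, 255.7], [0.0, 402.7, 193.8], [0.0, 0.0, 1.0]] [-0.05213208  0.          0.          0.          0.        ] [ 0.013 -0.689  0.546]
top [[382.2, 0.0, 260.3], [0.0, 382.2, 199.0], [0.0, 0.0, 1.0]] [0.00214173 0.         0.         0.         0.        ] [0.407 0.066 0.915]
{'t': 0.1, 'q': array([1.15002880e+00, 2.41337381e-01, 3.85049786e-03, 1.33522809e+00,
       6.09019209e-06, 1.57078070e+00]), 'qd': array([ 0.00170469, -0.0026607 ,  0.00243645,  0.00023749, -0.00089206,
       -0.00016549]), 'joint_torque': array([ 2.34830286e-04, -3.73137903e+01,  2.53010559e+01,  1.08399871e-02,
        1.25402383e-05,  3.17741929e-06]), 'position': array([0.20399147, 0.45585806, 0.2304989 ]), 'ee_rot': array([-2.03325518e-04,  2.08827484e-01,  9.77952024e-01, -9.37532358e-04]), 'force': array([ 0.16081726,  0.21296781, -0.33512445]), 'ft_torque': array([-0.0306748 , -0.01398944, -0.01871714]), 'opening': 0.08582143367031592}
```

View pics/scene0.png

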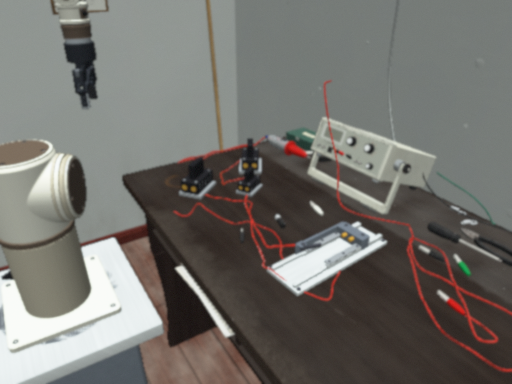

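View pics/top0.png

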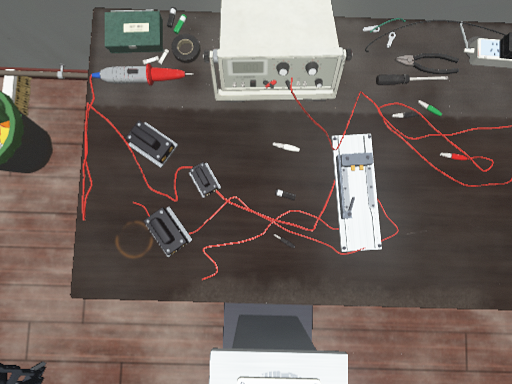

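```bash
python3 - <<'E'
from h import *
t=cv2.imread('pics/top0.png')
cv2.imwrite('pics/c1.png',cv2.resize(t[110:260,120:240],None,fx=5,fy=5,interpolation=cv2.INTER_CUBIC)[:600])
cv2.imwrite('pics/c1.png',cv2.resize(t[120:260,120:260],None,fx=4.2,fy=4.2,interpolation=cv2.INTER_CUBIC))
cv2.imwrite('pics/c2.png',cv2.resize(t[125:260,300:420],None,fx=4.4,fy=4.4,interpolation=cv2.INTER_CUBIC))
print(ray('top',[[152,144],[205,180],[168,231]],0.03).round(3))
print(ray('top',[[332,135],[369,134],[382,247],[341,250]],0.01).round(4))
E
```

```text
[[0.624 0.312 0.03 ]
 [0.542 0.184 0.03 ]
 [0.421 0.263 0.03 ]]
[[ 0.6656 -0.1169  0.01  ]
 [ 0.6711 -0.2073  0.01  ]
 [ 0.3985 -0.2376  0.01  ]
 [ 0.3888 -0.1404  0.01  ]]
```

View pics/c1.png

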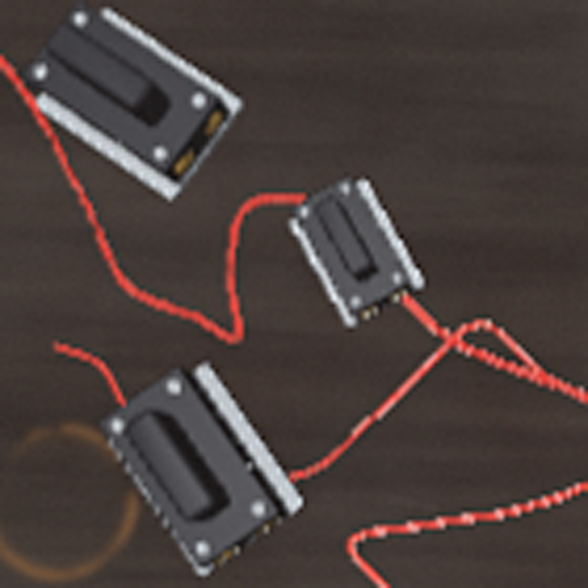

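View pics/c2.png

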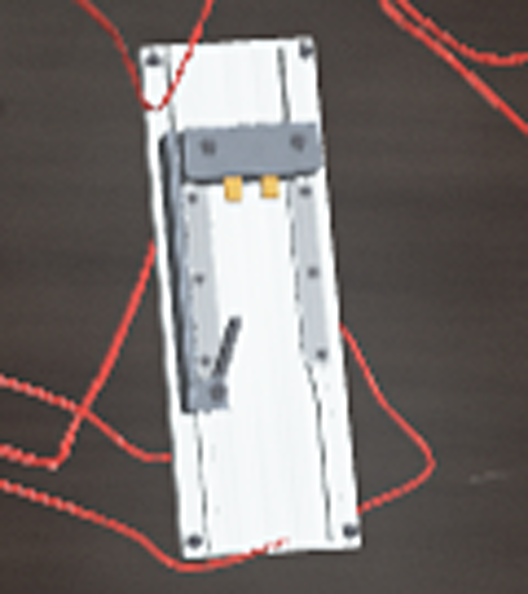

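```bash
python3 - <<'E'
from h import *
t=cv2.imread('pics/top0.png'); s=cv2.imread('pics/scene0.png')
cv2.imwrite('pics/c3.png',cv2.resize(s[215:300,255:395],None,fx=5.5,fy=5.5,interpolation=cv2.INTER_CUBIC))
cv2.imwrite('pics/c4.png',cv2.resize(s[130:215,165:305],None,fx=5.5,fy=5.5,interpolation=cv2.INTER_CUBIC))
cv2.imwrite('pics/c5.png',cv2.resize(t[155:205,180:230],None,fx=12,fy=12,interpolation=cv2.INTER_CUBIC))
g=cv2.cvtColor(t,cv2.COLOR_BGR2GRAY)
m=((g>150)&(t.max(2).astype(int)-t.min(2)<40)).astype(np.uint8); m[:125]=0;m[255:]=0;m[:,:325]=0;m[:,390:]=0
m=cv2.morphologyEx(m,cv2.MORPH_CLOSE,np.ones((9,9)))
c=max(cv2.findContours(m,0,1)[0],key=cv2.contourArea); 
h=cv2.convexHull(c).reshape(-1,2).astype(float)
for z in(0.01,0.018):
    w=ray('top',h,z); r=cv2.minAreaRect((w[:,:2]*1000).astype(np.float32)); print(z,r,cv2.boxPoints(r))
# screws
for cx,cy in((153,61),(306,50),(195,541),(350,531)):
    x=300+cx/4.4;y=125+cy/4.4; x0=int(x)-3;y0=int(y)-3
    p=255-g[y0:y0+8,x0:x0+8].astype(float); p=np.clip(p-60,0,None) 
    Y,X=np.mgrid[y0:y0+8,x0:x0+8]; px=[(p*X).sum()/p.sum(),(p*Y).sum()/p.sum()]
    print((x,y),px,ray('top',[px,(x-.4,y-.4)],0.018).round(4).tolist())
E
```

```text
0.01 ((529.486083984375, -175.62142944335938), (280.88671875, 96.90927124023438), 5.207237720489502) [[ 385.2247  -140.11319]
 [ 394.02    -236.6225 ]
 [ 673.74744 -211.12967]
 [ 664.95215 -114.62036]]
0.018 ((528.40234375, -173.48550415039062), (278.4031677246094, 96.05239868164062), 5.207237720489502) [[ 385.4165  -138.29123]
 [ 394.13403 -233.9472 ]
 [ 671.3882  -208.67978]
 [ 662.67065 -113.0238 ]]
(334.77272727272725, 138.86363636363637) [np.float64(333.1244635193133), np.float64(138.42298521697663)] [[0.6549, -0.1181, 0.018], [0.6549, -0.1211, 0.018]]
(369.54545454545456, 136.36363636363637) [np.float64(371.1296976547047), np.float64(135.87228030517096)] [[0.6643, -0.21, 0.018], [0.6639, -0.2052, 0.018]]
(344.3181818181818, 247.95454545454544) [np.float64(343.4167468719923), np.float64(248.3869104908566)] [[0.3928, -0.1443, 0.018], [0.3948, -0.1454, 0.018]]
(379.5454545454545, 245.6818181818182) [np.float64(381.42696257038756), np.float64(245.50480291487247)] [[0.402, -0.2335, 0.018], [0.4024, -0.2282, 0.018]]
```

View pics/c3.png

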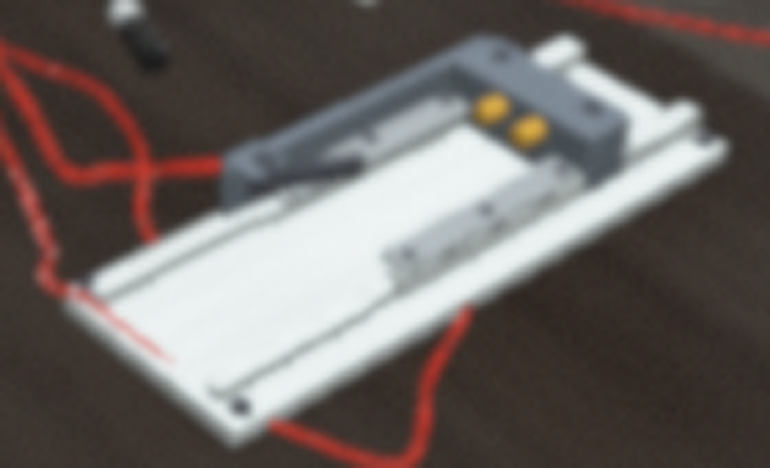

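View pics/c4.png

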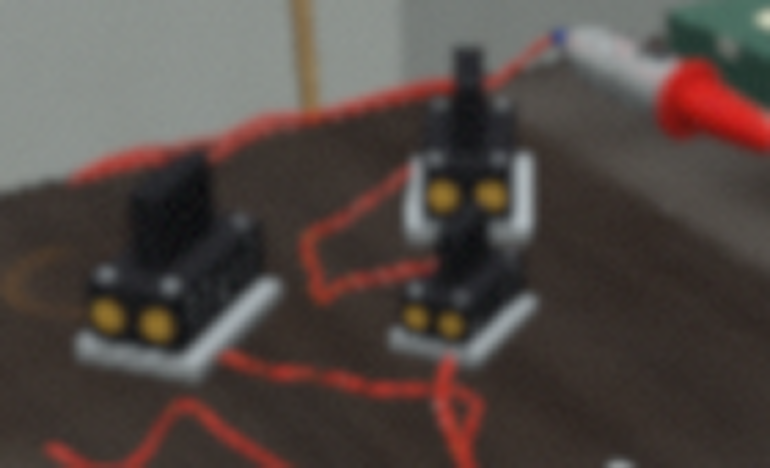

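View pics/c5.png

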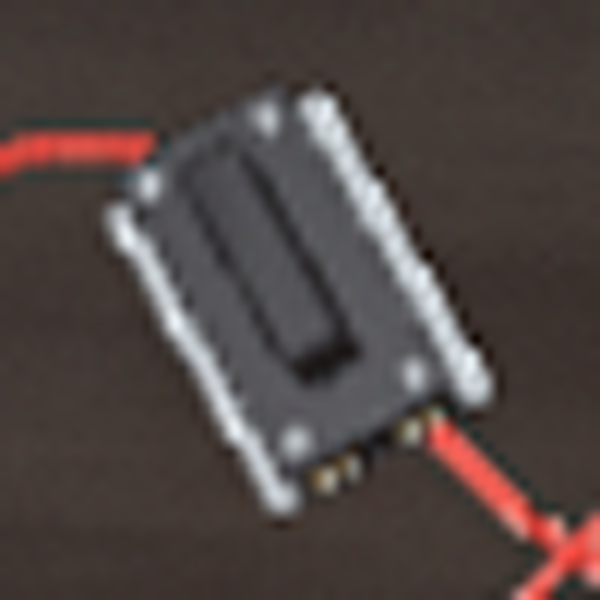

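```bash
python3 - <<'E'
from h import *
def c5(p): p=np.array(p,float); return (p+.5)/12-.5+[180,155]
def c2(p): p=np.array(p,float); return (p+.5)/4.4-.5+[300,125]
def c3(p): p=np.array(p,float); return (p+.5)/5.5-.5+[255,215]
def c4(p): p=np.array(p,float); return (p+.5)/5.5-.5+[165,130]
w=ray('top',c5([[150,185],[268,118],[295,442],[415,375]]),.036)[:,:2]
print(w.round(4),w.mean(0),[np.degrees(np.arctan2(*(w[a]-w[b])[::-1])) for a,b in((0,2),(1,3))])
w=ray('top',c5([[185,165],[235,143],[290,355],[345,335]]),.066)[:,:2]; print('rib',w.round(4).tolist(),w.mean(0),np.degrees(np.arctan2(*(w[0]+w[1]-w[2]-w[3])[::-1])))
a=ray('top',c5([[108,215],[268,505]]),.008)[:,:2]; b=ray('top',c5([[325,92],[492,390]]),.0)[:,:2]
print('foot',a.round(4).tolist(),b.round(4).tolist(),(a.sum(0)+b.sum(0))/4)
# scene: foot bottom-front corners z=0/.008
w=ray('scene',c4([[388,335],[470,350],[540,292]]),.008); print('scene foot top corners',w.round(4).tolist())
w=ray('scene',c4([[388,350],[470,364],[540,305]]),.0); print('scene foot bot corners',w.round(4).tolist())
# dock
w=ray('top',c2([[153,61],[306,50],[195,541],[350,531]]),.018)[:,:2]; n=(w[2]+w[3])/2;f=(w[0]+w[1])/2
print('screws',w.round(4).tolist(),n,f,np.degrees(np.arctan2(*(f-n)[::-1])))
w=ray('scene',c3([[240,405],[705,135],[85,283]]),.018); print('scene screws NR FR NL',w.round(4).tolist())
e=ray('top',c2([[199,415],[208,545],[312,385],[330,538]]),.018)[:,:2]; print('bed edges',e.round(4).tolist())
for z in(.02,.025,.03): print('pin',ray('top',c2([[234,199],[270,197]]),z).round(4).tolist())
E
```

```text
[[0.5641 0.2139]
 [0.578  0.1917]
 [0.5149 0.1837]
 [0.5286 0.1612]] [0.54641183 0.18763403] [np.float64(31.504043661345985), np.float64(31.69438074479412)]
rib [[0.5628, 0.2025], [0.5672, 0.1934], [0.5275, 0.1813], [0.5316, 0.1713]] [0.54726959 0.18712554] 31.37576154161768
foot [[0.5628, 0.2267], [0.5056, 0.1923]] [[0.5907, 0.1856], [0.531, 0.1495]] [0.54753551 0.18852705]
scene foot top corners [[0.4992, 0.1895, 0.008], [0.5263, 0.1532, 0.008], [0.5916, 0.1881, 0.008]]
scene foot bot corners [[0.4983, 0.1883, 0.0], [0.5262, 0.153, 0.0], [0.5919, 0.1884, 0.0]]
screws [[0.6549, -0.1211], [0.6638, -0.2052], [0.3948, -0.1455], [0.4024, -0.2282]] [ 0.39857807 -0.1868374 ] [ 0.65937669 -0.16317133] 5.185082419891902
scene screws NR FR NL [[0.3954, -0.2358, 0.018], [0.6573, -0.2102, 0.018], [0.3874, -0.1513, 0.018]]
bed edges [[0.4618, -0.1473], [0.3929, -0.1524], [0.4797, -0.2081], [0.3984, -0.2175]]
pin [[0.5793, -0.1653, 0.02], [0.581, -0.1849, 0.02]]
pin [[0.5783, -0.164, 0.025], [0.58, -0.1835, 0.025]]
pin [[0.5774, -0.1627, 0.03], [0.5791, -0.1821, 0.03]]
```

```bash
python3 - <<'E'
from h import *
def c2(p): p=np.array(p,float); return (p+.5)/4.4-.5+[300,125]
def c3(p): p=np.array(p,float); return (p+.5)/5.5-.5+[255,215]
for z in (.008,.01,.014,.018):
  t=ray('top',c2([[350,531],[306,50],[195,541]]),z); s=ray('scene',c3([[240,405],[705,135],[85,283]]),z)
  print(z,((s-t)*1000).round(1)[:,:2].tolist())
t=ray('top',c2([[350,531],[306,50],[195,541],[153,61]]),.01)[:,:2]
n=(t[0]+t[2])/2;f=(t[1]+t[3])/2;print(n,f,np.degrees(np.arctan2(*(f-n)[::-1])), np.linalg.norm(f-n))
for z in (0.01,.018):
  # predicted outlines to check origin: centre = mid screws
  c=(n+f)/2; print(c)
E
```

```text
0.008 [[0.3, 4.3], [2.8, 7.1], [-0.2, 6.7]]
0.01 [[-1.1, 1.9], [0.9, 4.7], [-1.6, 4.2]]
0.014 [[-4.0, -2.8], [-2.8, -0.1], [-4.5, -0.8]]
0.018 [[-6.9, -7.6], [-6.6, -5.0], [-7.4, -5.8]]
[ 0.3985037  -0.18909251] [ 0.66162888 -0.16521531] 5.185082419891904 0.2642063179443318
[ 0.53006629 -0.17715391]
[ 0.53006629 -0.17715391]
```

The candidates in the top picture are three black modules on silver feet, at (152,144), (205,180) and (168,231). The crop shows that the one at (205,180) is clearly the smallest, with a foot of about 70 x 50 mm, so I'll take that one. The dock runs from (361,248) up to its head at (357,160), with the pawl at (349,207).

Call:
carry_out:
  targets:
    - {"tx": -42,"ty": -10.6,"tz": 3,"gripper": -0.2}
    - {"tx": -42,"ty": -10.6,"tz": 3,"gripper": -0.2}
    - {"tx": -42,"ty": -10.6,"tz": 3,"gripper": -0.2}
    - {"tx": -42,"ty": -10.6,"tz": 3,"gripper": -0.2}
    - {"tx": -42,"ty": -10.6,"tz": 3,"gripper": -0.2}
    - {"tx": -42,"ty": -10.6,"tz": 3,"gripper": -0.2}
    - {"tx": -42,"ty": -10.6,"tz": 3,"gripper": -0.2}
    - {"tx": -42,"ty": -10.6,"tz": 3,"gripper": -0.2}
    - {"tx": -42,"ty": -10.6,"tz": 3,"gripper": -0.2}
    - {"tx": -42,"ty": -10.6,"tz": 3,"gripper": -0.2}

```text
validation failed for argument at $.ta...
```

Call:
carry_out:
  targets:
    - {"az": -0.14,"gripper": -0.2}
    - {"az": -0.14,"gripper": -0.2}
    - {"az": -0.14,"gripper": -0.2}
    - {"az": -0.14,"gripper": -0.2}
    - {"az": -0.14,"gripper": -0.2}
    - {"az": -0.14,"gripper": -0.2}
    - {"az": -0.13,"gripper": -0.2}
    - {"gripper": -0.2}
    - {"gripper": -0.2}

```text
validation failed for argument at $.ta...
```

```bash
cat >> h.py <<'E'
from scipy.spatial.transform import Rotation as Ro
def st(goal=None,ang=None):
    o=get_obs(); w,x,y,z=o['ee_rot']; R=Ro.from_quat([x,y,z,w]).as_matrix(); p=o['position']
    print('t',round(o['t'],2),'p',(p*1000).round(1),'xang',np.degrees(np.arctan2(R[1,0],R[0,0])).round(2),'zax',R[:,2].round(4),'F',o['force'].round(2),'open',round(o['opening']*1000,1),'q',np.round(o['q'],2))
    d=np.array([np.cos(np.radians(5.2)),np.sin(np.radians(5.2))]); dp=p[:2]-[.5149,-.1779]
    print(' dock xy',(dp@d*1000).round(1),((-dp[0]*d[1]+dp[1]*d[0])*1000).round(1),'F along/side',(o['force'][:2]@d).round(2),(-o['force'][0]*d[1]+o['force'][1]*d[0]).round(2))
    if goal is not None: print(' tool shift mm',(R.T@(np.array(goal)-p)*1000).round(1))
    if ang is not None:
        a=np.radians(ang); T=np.array([[np.cos(a),np.sin(a),0],[np.sin(a),-np.cos(a),0],[0,0,-1]]).T
        print(' tool rotvec',Ro.from_matrix(R.T@T).as_rotvec().round(4))
    return o
E
python3 -c "
from h import *
st((.547,.1875,.08),211.4)"
```

```text
t 0.1 p [204.  455.9 230.5] xang 155.89 zax [-8.0e-04 -1.7e-03 -1.0e+00] F [ 0.16  0.21 -0.34] open 85.8 q [1.15 0.24 0.   1.34 0.   1.57]
 dock xy -252.2 659.3 F along/side 0.18 0.2
 tool shift mm [-422.7 -104.6  150.7]
 tool rotvec [-1.800e-03 -9.000e-04 -9.688e-01]
```

Call:
carry_out:
  targets:
    - {"tx": -42,"ty": -10.6,"tz": 3,"ax": 0,"ay": 0,"az": 0,"gripper": -0.2}
    - {"tx": -42,"ty": -10.6,"tz": 3,"ax": 0,"ay": 0,"az": 0,"gripper": -0.2}
    - {"tx": -42,"ty": -10.6,"tz": 3,"ax": 0,"ay": 0,"az": 0,"gripper": -0.2}
    - {"tx": -42,"ty": -10.6,"tz": 3,"ax": 0,"ay": 0,"az": 0,"gripper": -0.2}
    - {"tx": -42,"ty": -10.6,"tz": 3,"ax": 0,"ay": 0,"az": 0,"gripper": -0.2}
    - {"tx": -42,"ty": -10.6,"tz": 3,"ax": 0,"ay": 0,"az": 0,"gripper": -0.2}
    - {"tx": -42,"ty": -10.6,"tz": 3,"ax": 0,"ay": 0,"az": 0,"gripper": -0.2}
    - {"tx": -42,"ty": -10.6,"tz": 3,"ax": 0,"ay": 0,"az": 0,"gripper": -0.2}
    - {"tx": -42,"ty": -10.6,"tz": 3,"ax": 0,"ay": 0,"az": 0,"gripper": -0.2}
    - {"tx": -42,"ty": -10.6,"tz": 3,"ax": 0,"ay": 0,"az": 0,"gripper": -0.2}

```text
t: 1.1
position: [0.5452, 0.1866, 0.2006]
ee_rot: [-0.0, 0.209, 0.978, -0.0]
force: [0.6, 1.4, 0.5]
opening: 0.0513
```

Call:
carry_out:
  targets:
    - {"tx": 0,"ty": 0,"tz": 0,"ax": 0,"ay": 0,"az": -0.14,"gripper": -0.2}
    - {"tx": 0,"ty": 0,"tz": 0,"ax": 0,"ay": 0,"az": -0.14,"gripper": -0.2}
    - {"tx": 0,"ty": 0,"tz": 0,"ax": 0,"ay": 0,"az": -0.14,"gripper": -0.2}
    - {"tx": 0,"ty": 0,"tz": 0,"ax": 0,"ay": 0,"az": -0.14,"gripper": -0.2}
    - {"tx": 0,"ty": 0,"tz": 0,"ax": 0,"ay": 0,"az": -0.14,"gripper": -0.2}
    - {"tx": 0,"ty": 0,"tz": 0,"ax": 0,"ay": 0,"az": -0.14,"gripper": -0.2}
    - {"tx": 0,"ty": 0,"tz": 0,"ax": 0,"ay": 0,"az": -0.13,"gripper": -0.2}
    - {"tx": 0,"ty": 0,"tz": 0,"ax": 0,"ay": 0,"az": 0,"gripper": -0.2}
    - {"tx": 0,"ty": 0,"tz": 0,"ax": 0,"ay": 0,"az": 0,"gripper": -0.2}

```text
t: 2.0
position: [0.5441, 0.188, 0.2009]
ee_rot: [-0.0, -0.27, 0.963, -0.0]
force: [0.1, 0.3, -0.6]
opening: 0.0513
```

```bash
python3 -c "
from h import *
st((.547,.1875,.095),211.4)
grab('scene','s1')
im=cv2.imread('pics/s1.png')[60:220,170:350]; cv2.imwrite('pics/s1c.png',cv2.resize(im,None,fx=3.7,fy=3.7,interpolation=cv2.INTER_CUBIC))"
```

```text
t 2.0 p [544.1 188.  200.9] xang -148.69 zax [-8.e-04 -2.e-04 -1.e+00] F [ 0.08  0.26 -0.59] open 51.3 q [ 0.33  0.41  0.16  1.32  0.   -0.21]
 dock xy 62.2 361.8 F along/side 0.1 0.25
 tool shift mm [ -2.3  -2.  105.9]
 tool rotvec [ 0.0002 -0.0008 -0.0015]
```

View pics/s1c.png

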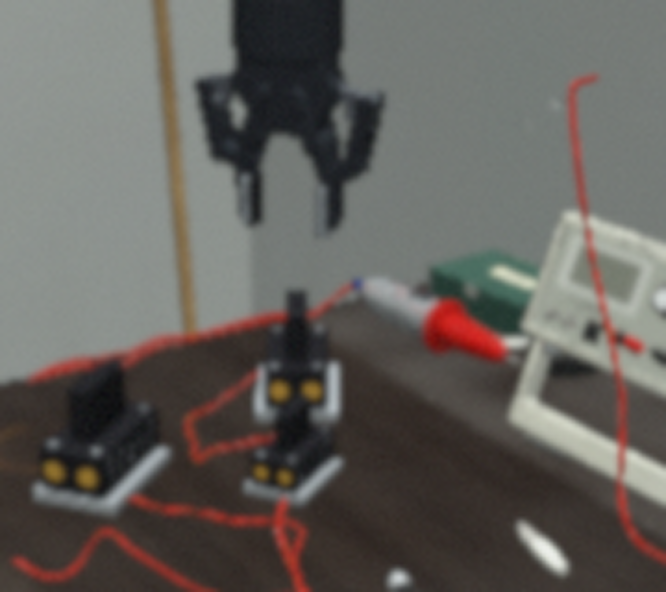

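The open gripper is above the smallest module, which is at about (290,470) in this crop. The larger one is behind it at (297,380). I'll go down now.

Call:
carry_out:
  targets:
    - {"tx": -2.3,"ty": -2,"tz": 30,"ax": 0,"ay": 0,"az": 0,"gripper": -0.2}
    - {"tx": 0,"ty": 0,"tz": 36,"ax": 0,"ay": 0,"az": 0,"gripper": -0.2}
    - {"tx": 0,"ty": 0,"tz": 36,"ax": 0,"ay": 0,"az": 0,"gripper": -0.2}
    - {"tx": 0,"ty": 0,"tz": 30,"ax": 0,"ay": 0,"az": 0,"gripper": -0.2}
    - {"tx": 0,"ty": 0,"tz": 18,"ax": 0,"ay": 0,"az": 0,"gripper": -0.2}
    - {"tx": 0,"ty": 0,"tz": 10,"ax": 0,"ay": 0,"az": 0,"gripper": -0.2}
    - {"tx": 0,"ty": 0,"tz": 0,"ax": 0,"ay": 0,"az": 0,"gripper": -0.2}
    - {"tx": 0,"ty": 0,"tz": 0,"ax": 0,"ay": 0,"az": 0,"gripper": -0.2}

```text
t: 2.85
position: [0.548, 0.1878, 0.0421]
ee_rot: [0.001, -0.271, 0.963, 0.0]
force: [-0.5, 0.5, 0.3]
opening: 0.0512
```

```bash
python3 -c "
from h import *
st((.547,.1875,.039),211.4)
grab('scene','s2')
im=cv2.imread('pics/s2.png')[100:220,190:310]; cv2.imwrite('pics/s2c.png',cv2.resize(im,None,fx=5,fy=5,interpolation=cv2.INTER_CUBIC))"
```

```text
t 2.85 p [548.  187.8  42.1] xang -148.56 zax [ 1.3e-03  4.0e-04 -1.0e+00] F [-0.54  0.46  0.33] open 51.2 q [ 0.33  0.54 -0.07  0.96  0.   -0.22]
 dock xy 66.1 361.2 F along/side -0.49 0.51
 tool shift mm [1.  0.3 3.1]
 tool rotvec [-0.0003  0.0013  0.0007]
```

View pics/s2c.png

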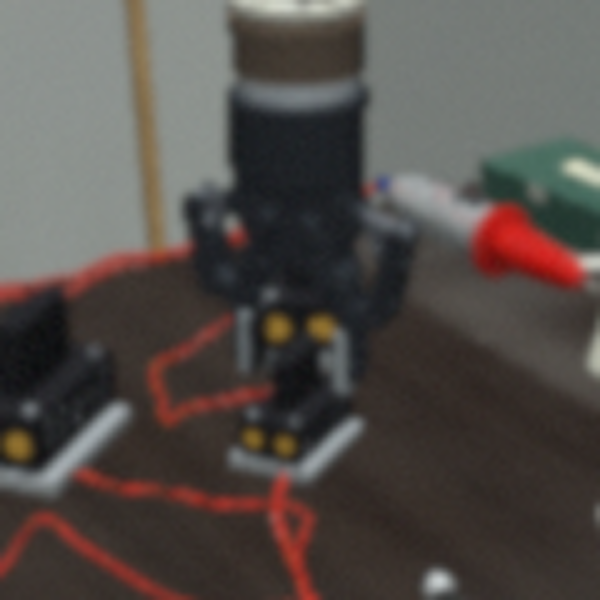

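```bash
python3 -c "
from h import *
for P in [(.548,.188,.042),(.548,.188,.066),(.548,.188,.0),(.624,.312,0)]:
  q=proj('scene',[P])[0]; print(P,q,(q-[190,100])*5)
grab('top','t2')
im=cv2.imread('pics/t2.png')[100:260,110:270]; cv2.imwrite('pics/t2c.png',cv2.resize(im,None,fx=3.7,fy=3.7,interpolation=cv2.INTER_CUBIC))"
```

```text
(0.548, 0.188, 0.042) [250.01361767 175.79658454] [300.06808834 378.98292268]
(0.548, 0.188, 0.066) [249.94586227 168.12736764] [299.72931137 340.6368382 ]
(0.548, 0.188, 0.0) [250.12947773 188.85627966] [300.64738864 444.28139828]
(0.624, 0.312, 0) [250.03526322 167.56757534] [300.17631608 337.83787669]
```

View pics/t2c.png

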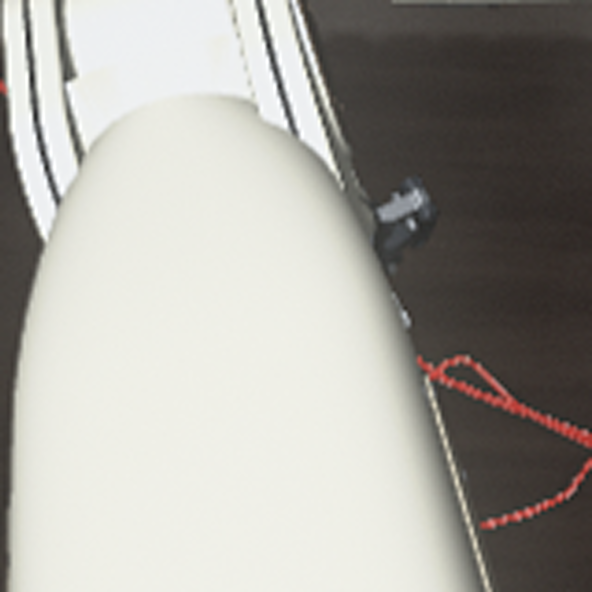

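The arm hides the module in the top view. In the scene view the fingers straddle the rib and match the projected TCP at (300,379) in the crop, with the rear module showing through the gap. I'll close the gripper.

Call:
carry_out:
  targets:
    - {"tx": 0,"ty": 0,"tz": 2,"ax": 0,"ay": 0,"az": 0,"gripper": -0.2}
    - {"tx": 0,"ty": 0,"tz": 0,"ax": 0,"ay": 0,"az": 0,"gripper": 1}
    - {"tx": 0,"ty": 0,"tz": 0,"ax": 0,"ay": 0,"az": 0,"gripper": 1}
    - {"tx": 0,"ty": 0,"tz": 0,"ax": 0,"ay": 0,"az": 0,"gripper": 1}
    - {"tx": 0,"ty": 0,"tz": 0,"ax": 0,"ay": 0,"az": 0,"gripper": 1}
    - {"tx": 0,"ty": 0,"tz": 0,"ax": 0,"ay": 0,"az": 0,"gripper": 1}
    - {"tx": 0,"ty": 0,"tz": 0,"ax": 0,"ay": 0,"az": 0,"gripper": 1}
    - {"tx": 0,"ty": 0,"tz": 0,"ax": 0,"ay": 0,"az": 0,"gripper": 1}
    - {"tx": 0,"ty": 0,"tz": 0,"ax": 0,"ay": 0,"az": 0,"gripper": 1}

```text
t: 3.85
position: [0.5476, 0.1876, 0.0397]
ee_rot: [0.0, -0.271, 0.963, -0.0]
force: [-0.1, -0.5, 5.4]
opening: 0.0128
```

```bash
python3 -c "
from h import *
st()"
```

```text
t 3.85 p [547.6 187.6  39.7] xang -148.53 zax [ 7.e-04  2.e-04 -1.e+00] F [-0.08 -0.48  5.36] open 12.8 q [ 0.33  0.54 -0.07  0.96 -0.   -0.22]
 dock xy 65.7 361.1 F along/side -0.13 -0.47
```

Call:
carry_out:
  targets:
    - {"tx": 0,"ty": 0,"tz": -10,"ax": 0,"ay": 0,"az": 0,"gripper": 1}
    - {"tx": 0,"ty": 0,"tz": -30,"ax": 0,"ay": 0,"az": 0,"gripper": 1}
    - {"tx": 0,"ty": 0,"tz": -40,"ax": 0,"ay": 0,"az": 0,"gripper": 1}
    - {"tx": 0,"ty": 0,"tz": -40,"ax": 0,"ay": 0,"az": 0,"gripper": 1}
    - {"tx": 0,"ty": 0,"tz": 0,"ax": 0,"ay": 0,"az": 0,"gripper": 1}
    - {"tx": 0,"ty": 0,"tz": 0,"ax": 0,"ay": 0,"az": 0,"gripper": 1}

```text
t: 4.45
position: [0.5476, 0.1876, 0.1601]
ee_rot: [0.001, -0.271, 0.963, 0.0]
force: [-1.3, -0.4, -1.5]
opening: 0.0128
```

```bash
python3 -c "
from h import *
st((.4312,-.1854,.16),185.2)
grab('scene','s3')
im=cv2.imread('pics/s3.png')[80:220,180:320]; cv2.imwrite('pics/s3c.png',cv2.resize(im,None,fx=4.2,fy=4.2,interpolation=cv2.INTER_CUBIC))"
```

```text
t 4.45 p [547.6 187.6 160.1] xang -148.53 zax [ 1.4e-03  5.0e-04 -1.0e+00] F [-1.32 -0.36 -1.49] open 12.8 q [ 0.33  0.43  0.09  1.23  0.   -0.22]
 dock xy 65.6 361.1 F along/side -1.35 -0.24
 tool shift mm [ 2.940e+02 -2.575e+02 -2.000e-01]
 tool rotvec [0.     0.0015 0.4584]
```

View pics/s3c.png

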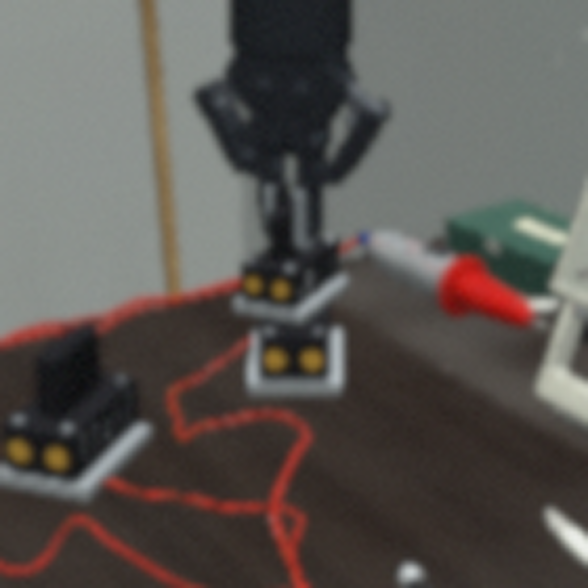

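The module is held level, at (280,285) in the crop. I'll carry it over to above the bed.

Call:
carry_out:
  targets:
    - {"tx": 20,"ty": -17,"tz": 0,"ax": 0,"ay": 0,"az": 0,"gripper": 1}
    - {"tx": 34,"ty": -30,"tz": 0,"ax": 0,"ay": 0,"az": 0.05,"gripper": 1}
    - {"tx": 34,"ty": -30,"tz": 0,"ax": 0,"ay": 0,"az": 0.06,"gripper": 1}
    - {"tx": 34,"ty": -30,"tz": 0,"ax": 0,"ay": 0,"az": 0.06,"gripper": 1}
    - {"tx": 34,"ty": -30,"tz": 0,"ax": 0,"ay": 0,"az": 0.06,"gripper": 1}
    - {"tx": 34,"ty": -30,"tz": 0,"ax": 0,"ay": 0,"az": 0.06,"gripper": 1}
    - {"tx": 34,"ty": -30,"tz": 0,"ax": 0,"ay": 0,"az": 0.06,"gripper": 1}
    - {"tx": 34,"ty": -30,"tz": 0,"ax": 0,"ay": 0,"az": 0.06,"gripper": 1}
    - {"tx": 20,"ty": -17,"tz": 0,"ax": 0,"ay": 0,"az": 0.048,"gripper": 1}
    - {"tx": 0,"ty": 0,"tz": 0,"ax": 0,"ay": 0,"az": 0,"gripper": 1}

```text
t: 5.5
position: [0.3747, -0.1392, 0.1572]
ee_rot: [-0.003, -0.043, 0.999, 0.001]
force: [0.2, 1.3, -2.1]
opening: 0.0133
```

```bash
python3 -c "
from h import *
st((.4312,-.1854,.1),185.2)"
```

```text
t 5.5 p [ 374.7 -139.2  157.2] xang -175.1 zax [-0.0062  0.0013 -1.    ] F [ 0.21  1.3  -2.06] open 13.3 q [-0.36  0.1  -0.37  1.11 -0.   -0.44]
 dock xy -136.1 51.2 F along/side 0.33 1.28
 tool shift mm [-52.7 -51.   56.8]
 tool rotvec [ 0.0019 -0.006  -0.0052]
```

Call:
carry_out:
  targets:
    - {"tx": -18,"ty": -17,"tz": 0,"ax": 0,"ay": 0,"az": -0.005,"gripper": 1}
    - {"tx": -18,"ty": -17,"tz": 10,"ax": 0,"ay": 0,"az": 0,"gripper": 1}
    - {"tx": -17,"ty": -17,"tz": 20,"ax": 0,"ay": 0,"az": 0,"gripper": 1}
    - {"tx": 0,"ty": 0,"tz": 20,"ax": 0,"ay": 0,"az": 0,"gripper": 1}
    - {"tx": 0,"ty": 0,"tz": 0,"ax": 0,"ay": 0,"az": 0,"gripper": 1}
    - {"tx": 0,"ty": 0,"tz": 0,"ax": 0,"ay": 0,"az": 0,"gripper": 1}

```text
t: 6.1
position: [0.4352, -0.1826, 0.1079]
ee_rot: [-0.002, -0.049, 0.999, 0.001]
force: [-0.3, 0.2, -2.4]
opening: 0.0127
```

```bash
python3 -c "
from h import *
st((.4312,-.1854,.055),185.2)
grab('scene','s4');grab('top','t4')
im=cv2.imread('pics/s4.png')[170:310,250:400]; cv2.imwrite('pics/s4c.png',cv2.resize(im,None,fx=4.2,fy=4.2,interpolation=cv2.INTER_CUBIC))
im=cv2.imread('pics/t4.png')[120:260,300:440]; cv2.imwrite('pics/t4c.png',cv2.resize(im,None,fx=4.2,fy=4.2,interpolation=cv2.INTER_CUBIC))"
```

```text
t 6.1 p [ 435.2 -182.6  107.9] xang -174.43 zax [-0.0041  0.002  -1.    ] F [-0.28  0.17 -2.4 ] open 12.7 q [-0.4   0.28 -0.28  1.01  0.   -0.49]
 dock xy -79.8 2.6 F along/side -0.26 0.19
 tool shift mm [ 4.1 -2.5 52.9]
 tool rotvec [ 0.0024 -0.0039  0.0065]
```

View pics/s4c.png

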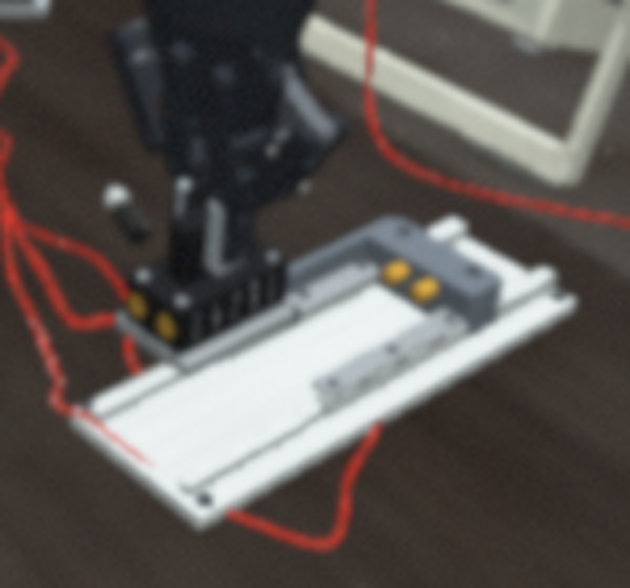

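View pics/t4c.png

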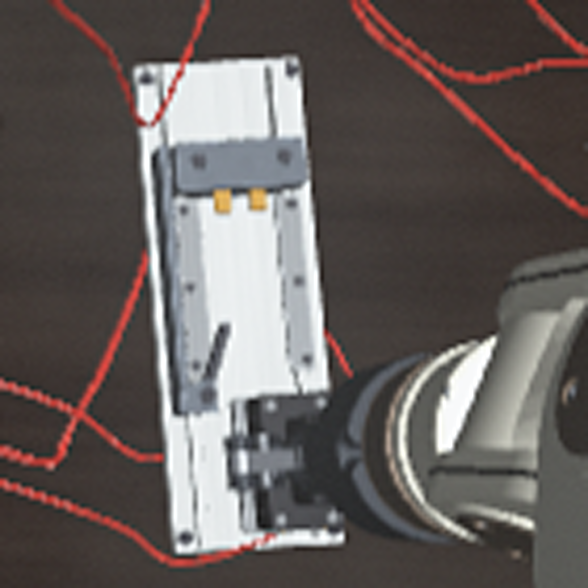

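The module hangs level above the bed at (285,460) in the top crop. I'll correct the small offsets and go lower, staying above the cheeks.

Call:
carry_out:
  targets:
    - {"tx": 4,"ty": -2.5,"tz": 10,"ax": 0.002,"ay": -0.004,"az": 0.0065,"gripper": 1}
    - {"tx": 0,"ty": 0,"tz": 15,"ax": 0,"ay": 0,"az": 0,"gripper": 1}
    - {"tx": 0,"ty": 0,"tz": 8,"ax": 0,"ay": 0,"az": 0,"gripper": 1}
    - {"tx": 0,"ty": 0,"tz": 0,"ax": 0,"ay": 0,"az": 0,"gripper": 1}
    - {"tx": 0,"ty": 0,"tz": 0,"ax": 0,"ay": 0,"az": 0,"gripper": 1}

```text
t: 6.7
position: [0.4333, -0.1867, 0.077]
ee_rot: [0.002, -0.045, 0.999, -0.001]
force: [0.2, 0.2, -2.0]
opening: 0.013
```

```bash
python3 -c "
from h import *
st((.4312,-.1854,.052),185.2)
grab('scene','s5');grab('top','t5')
im=cv2.imread('pics/s5.png')[205:305,255:355]; cv2.imwrite('pics/s5c.png',cv2.resize(im,None,fx=5.8,fy=5.8,interpolation=cv2.INTER_CUBIC))
im=cv2.imread('pics/t5.png')[190:260,320:400]; cv2.imwrite('pics/t5c.png',cv2.resize(im,None,fx=7.5,fy=7.5,interpolation=cv2.INTER_CUBIC))"
```

```text
t 6.7 p [ 433.3 -186.7   77. ] xang -174.84 zax [ 0.005 -0.002 -1.   ] F [ 0.22  0.25 -2.02] open 13.0 q [-0.41  0.31 -0.33  0.92  0.   -0.5 ]
 dock xy -82.1 -1.4 F along/side 0.24 0.23
 tool shift mm [ 2.1  1.5 25. ]
 tool rotvec [-0.0024  0.0048 -0.0007]
```

View pics/s5c.png

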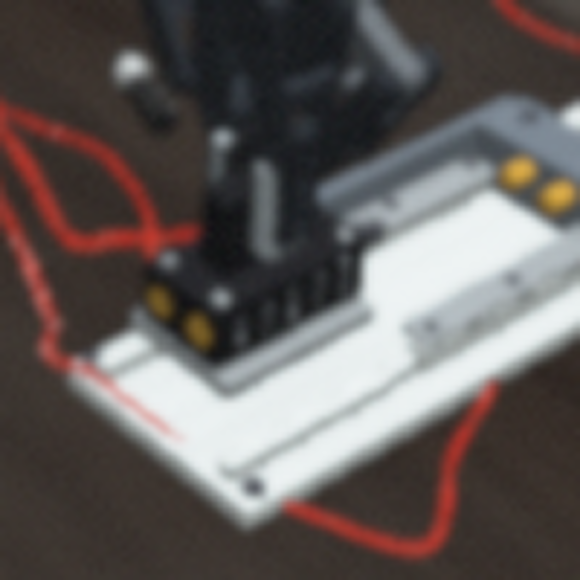

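View pics/t5c.png

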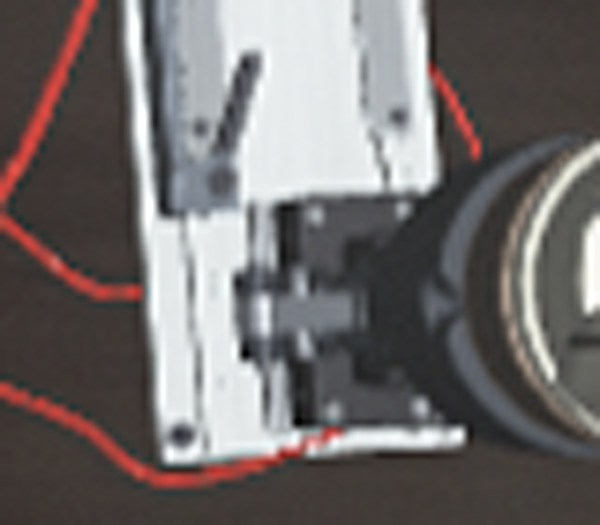

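```bash
python3 -c "
from h import *
st((.4312,-.1854,.052),185.2)
f=lambda p:(np.array(p,float)+.5)/7.5-.5+[320,190]
w=ray('top',f([[315,215],[403,208],[333,412],[420,405]]),.073)[:,:2]
print('body',w.mean(0),[np.degrees(np.arctan2(*(w[a]-w[b])[::-1])) for a,b in((0,2),(1,3))])
e=ray('top',f([[190,215],[207,445]]),.018)[:,:2]; print('cheekL z18',e, ray('top',f([[190,215],[207,445]]),.010)[:,:2])
u=lambda w:[((w-[.5149,-.1779])@np.array([[np.cos(a),-np.sin(a)],[np.sin(a),np.cos(a)]])*1000).round(1) for a in [np.radians(5.2)]][0]
print(u(w),u(w.mean(0)),u(e))
print(u(ray('top',f([[375,130],[388,190]]),.018)[:,:2]))
g=lambda p:(np.array(p,float)+.5)/5.8-.5+[255,205]
print('scene foot corners',u(ray('scene',g([[222,375],[368,305],[135,312]]),.0453)[:,:2]))
"
```

```text
t 6.8 p [ 433.6 -186.9   77.2] xang -174.85 zax [ 0.0058 -0.0023 -1.    ] F [ 0.02 -0.03 -2.41] open 13.1 q [-0.41  0.31 -0.33  0.92  0.   -0.5 ]
 dock xy -81.8 -1.6 F along/side 0.02 -0.03
 tool shift mm [ 2.4  1.8 25.2]
 tool rotvec [-0.0028  0.0055 -0.0009]
body [ 0.43365028 -0.18691832] [np.float64(5.2466925563022455), np.float64(4.768291458229198)]
cheekL z18 [[ 0.4634365  -0.14741979]
 [ 0.39190075 -0.15306207]] [[ 0.46394072 -0.14932326]
 [ 0.39176681 -0.15501587]]
[[ -53.    11.4]
 [ -52.6  -14.8]
 [-110.9   11.4]
 [-110.4  -14.4]] [-81.7  -1.6] [[ -48.5   35. ]
 [-120.2   35.9]]
[[-25.4 -25.8]
 [-44.5 -28.1]]
scene foot corners [[-117.6  -22.4]
 [ -52.1  -25.3]
 [-118.6   21.3]]
```

```bash
python3 -c "
from h import *
u=lambda w:[((w-[.5149,-.1779])@np.array([[np.cos(a),-np.sin(a)],[np.sin(a),np.cos(a)]])*1000).round(1) for a in [np.radians(5.2)]][0]
t=cv2.imread('pics/top0.png');s=cv2.imread('pics/scene0.png')
cv2.imwrite('pics/d1.png',cv2.resize(t[160:255,325:390],None,fx=6.3,fy=6.3,interpolation=cv2.INTER_CUBIC))
cv2.imwrite('pics/d2.png',cv2.resize(s[230:300,262:352],None,fx=8,fy=8,interpolation=cv2.INTER_CUBIC))
g=cv2.cvtColor(t,cv2.COLOR_BGR2GRAY)
# gray profile across dock for rows
for r in (180,190,200,215,225,235): print(r,g[r,328:388].tolist())
"
```

```text
180 [72, 71, 73, 74, 75, 81, 109, 138, 255, 238, 63, 95, 172, 157, 172, 208, 200, 203, 202, 207, 237, 248, 247, 248, 247, 248, 249, 248, 247, 248, 248, 249, 249, 248, 246, 247, 249, 246, 176, 207, 202, 203, 203, 203, 226, 251, 253, 158, 64, 75, 76, 76, 77, 75, 76, 73, 74, 74, 74, 73]
190 [73, 73, 87, 132, 125, 73, 73, 75, 149, 255, 190, 67, 96, 179, 159, 173, 208, 192, 207, 204, 210, 236, 247, 247, 248, 248, 248, 249, 248, 247, 249, 248, 248, 248, 247, 246, 247, 248, 246, 186, 206, 202, 205, 204, 206, 230, 251, 254, 157, 66, 73, 74, 73, 73, 72, 73, 71, 73, 71, 72]
200 [121, 71, 76, 76, 76, 78, 76, 72, 86, 179, 255, 161, 68, 92, 175, 163, 196, 208, 202, 206, 205, 216, 246, 100, 106, 121, 220, 253, 249, 248, 248, 248, 248, 247, 248, 247, 246, 247, 248, 247, 160, 207, 203, 206, 205, 207, 232, 251, 253, 142, 121, 95, 78, 79, 80, 79, 78, 79, 78, 78]
215 [71, 71, 72, 72, 74, 74, 74, 73, 71, 73, 146, 255, 213, 66, 94, 173, 166, 155, 156, 154, 109, 108, 124, 182, 253, 248, 248, 248, 248, 248, 247, 248, 248, 247, 246, 246, 245, 245, 245, 247, 247, 249, 249, 192, 224, 249, 247, 248, 248, 250, 245, 70, 81, 83, 81, 80, 79, 96, 133, 93]
225 [113, 67, 70, 70, 72, 73, 75, 74, 76, 74, 76, 153, 253, 247, 246, 246, 235, 172, 253, 249, 247, 246, 246, 246, 244, 247, 247, 248, 248, 248, 246, 245, 247, 247, 246, 245, 245, 244, 245, 245, 246, 246, 250, 249, 206, 194, 252, 248, 247, 248, 250, 216, 68, 78, 80, 81, 81, 80, 80, 80]
235 [69, 70, 72, 72, 70, 73, 73, 73, 74, 74, 73, 94, 198, 252, 246, 246, 245, 223, 220, 250, 248, 247, 245, 245, 246, 244, 247, 247, 248, 247, 247, 245, 244, 247, 247, 247, 246, 246, 243, 245, 245, 246, 247, 250, 249, 186, 222, 250, 247, 246, 248, 250, 221, 69, 77, 80, 78, 80, 80, 78]
```

View pics/d1.png

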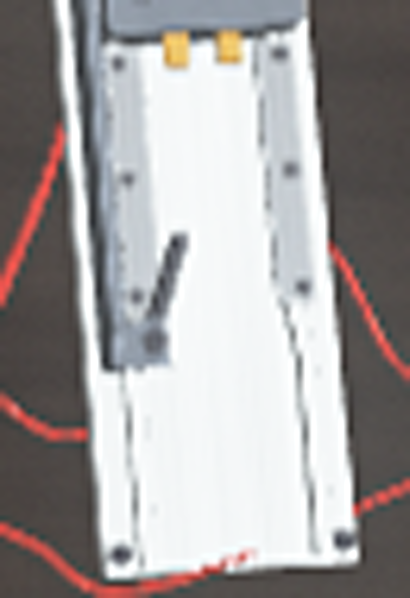

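View pics/d2.png

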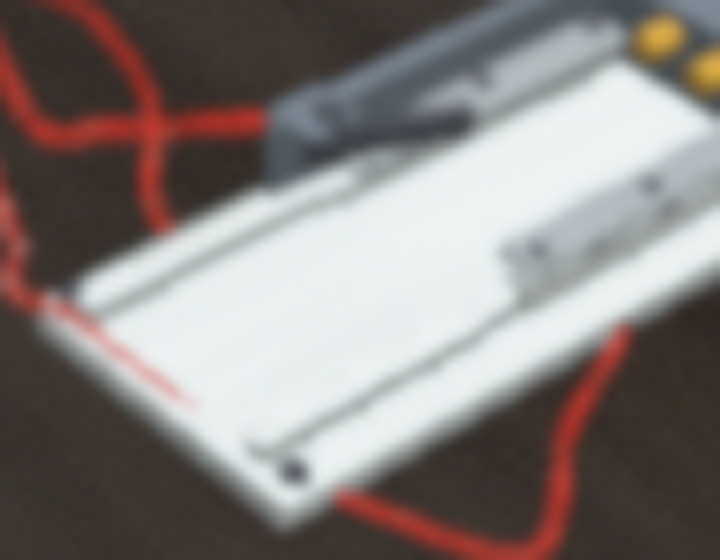

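```bash
python3 -c "
from h import *
u=lambda w:[((w[:,:2]-[.5149,-.1779])@np.array([[np.cos(a),-np.sin(a)],[np.sin(a),np.cos(a)]])*1000).round(1).tolist() for a in [np.radians(5.2)]][0]
print('right cheek inner -30',u(ray('top',[[372.5,225],[373.4,235]],.014)))
print('right lip -21.5',u(ray('top',[[366,180],[367,190],[368,200]],.0235)))
print('left lip 21.5',u(ray('top',[[347.8,180],[348.9,190],[349.7,200]],.0255)))
g=lambda p:(np.array(p,float)+.5)/8-.5+[262,230]
print('scene left cheek inner +30',u(ray('scene',g([[110,308],[200,265],[280,225]]),.014)))
"
```

```text
right cheek inner -30 [[-68.3, -30.0], [-91.9, -29.9]]
right lip -21.5 [[38.5, -21.5], [14.6, -21.7], [-9.2, -21.9]]
left lip 21.5 [[40.8, 22.2], [16.9, 21.7], [-6.8, 21.9]]
scene left cheek inner +30 [[-116.9, 30.2], [-86.9, 29.2], [-58.8, 28.9]]
```

The cheek and lip edges in both views put the dock's centreline within about 0.3 mm of my estimate. The module is 1.6 mm off to -y. I'll correct that and lower it to just above the floor.

Call:
carry_out:
  targets:
    - {"tx": 2.3,"ty": 1.7,"tz": 6,"ax": -0.0025,"ay": 0.005,"az": 0,"gripper": 1}
    - {"tx": 0,"ty": 0,"tz": 8,"ax": 0,"ay": 0,"az": 0,"gripper": 1}
    - {"tx": 0,"ty": 0,"tz": 6,"ax": 0,"ay": 0,"az": 0,"gripper": 1}
    - {"tx": 0,"ty": 0,"tz": 4,"ax": 0,"ay": 0,"az": 0,"gripper": 1}
    - {"tx": 0,"ty": 0,"tz": 0,"ax": 0,"ay": 0,"az": 0,"gripper": 1}
    - {"tx": 0,"ty": 0,"tz": 0,"ax": 0,"ay": 0,"az": 0,"gripper": 1}

```text
t: 7.4
position: [0.4303, -0.1852, 0.0521]
ee_rot: [-0.001, -0.045, 0.999, 0.0]
force: [-0.3, -0.3, -2.2]
opening: 0.0131
```

```bash
python3 -c "
from h import *
st((.4312,-.1854,.0495),185.2)"
```

```text
t 7.4 p [ 430.3 -185.2   52.1] xang -174.86 zax [-1.4e-03  5.0e-04 -1.0e+00] F [-0.28 -0.29 -2.25] open 13.1 q [-0.41  0.34 -0.36  0.87 -0.   -0.5 ]
 dock xy -84.9 0.4 F along/side -0.3 -0.26
 tool shift mm [-0.8 -0.3  2.6]
 tool rotvec [ 0.0007 -0.0014 -0.0011]
```

Call:
carry_out:
  targets:
    - {"tx": -0.8,"ty": 0,"tz": 1,"ax": 0,"ay": 0,"az": 0,"gripper": 1}
    - {"tx": 0,"ty": 0,"tz": 1,"ax": 0,"ay": 0,"az": 0,"gripper": 1}
    - {"tx": 0,"ty": 0,"tz": 0.5,"ax": 0,"ay": 0,"az": 0,"gripper": 1}
    - {"tx": 0,"ty": 0,"tz": 0,"ax": 0,"ay": 0,"az": 0,"gripper": 1}
    - {"tx": 0,"ty": 0,"tz": 0,"ax": 0,"ay": 0,"az": 0,"gripper": 1}

```text
t: 7.9
position: [0.4313, -0.1852, 0.0499]
ee_rot: [-0.0, -0.045, 0.999, 0.0]
force: [-0.1, 0.4, -2.1]
opening: 0.013
```

```bash
python3 -c "
from h import *
st((.4312,-.1854,.0495),185.2)
grab('scene','s6')
im=cv2.imread('pics/s6.png')[205:305,255:355]; cv2.imwrite('pics/s6c.png',cv2.resize(im,None,fx=5.8,fy=5.8,interpolation=cv2.INTER_CUBIC))
im=grab('top','t6')[160:260,320:400]; cv2.imwrite('pics/t6c.png',cv2.resize(im,None,fx=5.8,fy=5.8,interpolation=cv2.INTER_CUBIC))"
```

```text
t 7.9 p [ 431.3 -185.2   49.9] xang -174.86 zax [-9.e-04  3.e-04 -1.e+00] F [-0.11  0.42 -2.13] open 13.0 q [-0.41  0.35 -0.36  0.86 -0.   -0.5 ]
 dock xy -84.0 0.3 F along/side -0.07 0.43
 tool shift mm [ 0.1 -0.2  0.4]
 tool rotvec [ 0.0004 -0.0008 -0.0011]
```

View pics/s6c.png

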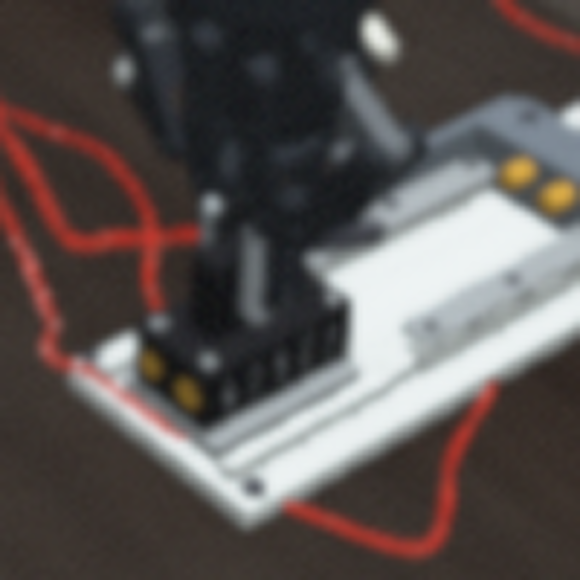

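View pics/t6c.png

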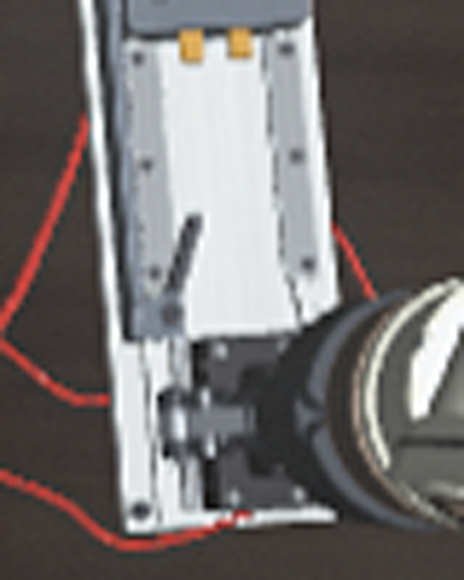

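The module sits between the cheeks, just above the floor. I'll bring it down to contact.

Call:
carry_out:
  targets:
    - {"tx": 0,"ty": 0,"tz": 0.5,"ax": 0,"ay": 0,"az": 0,"gripper": 1}
    - {"tx": 0,"ty": 0,"tz": 0,"ax": 0,"ay": 0,"az": 0,"gripper": 1}
    - {"tx": 0,"ty": 0,"tz": 0,"ax": 0,"ay": 0,"az": 0,"gripper": 1}

```text
t: 8.3
position: [0.4314, -0.1852, 0.0497]
ee_rot: [-0.0, -0.045, 0.999, 0.0]
force: [-0.9, 0.7, 4.2]
opening: 0.013
```

Call:
carry_out:
  targets:
    - {"tx": 0,"ty": 0,"tz": 0.5,"ax": 0,"ay": 0,"az": 0,"gripper": 1}
    - {"tx": 0,"ty": 0,"tz": 0,"ax": 0,"ay": 0,"az": 0,"gripper": 1}
    - {"tx": 0,"ty": 0,"tz": 0,"ax": 0,"ay": 0,"az": 0,"gripper": 1}

```text
t: 8.6
position: [0.4314, -0.1852, 0.0497]
ee_rot: [-0.0, -0.045, 0.999, 0.0]
force: [-3.1, 2.2, 8.1]
opening: 0.0131
```

Call:
carry_out:
  targets:
    - {"tx": 0,"ty": 0,"tz": -1,"ax": 0,"ay": 0,"az": 0,"gripper": 1}
    - {"tx": 0,"ty": 0,"tz": -0.8,"ax": 0,"ay": 0,"az": 0,"gripper": 1}
    - {"tx": -2,"ty": -0.2,"tz": 0,"ax": 0,"ay": 0,"az": -0.001,"gripper": 1}
    - {"tx": -3,"ty": 0,"tz": 0,"ax": 0,"ay": 0,"az": 0,"gripper": 1}
    - {"tx": -4,"ty": 0,"tz": 0,"ax": 0,"ay": 0,"az": 0,"gripper": 1}
    - {"tx": -4,"ty": 0,"tz": 0,"ax": 0,"ay": 0,"az": 0,"gripper": 1}
    - {"tx": -4,"ty": 0,"tz": 0,"ax": 0,"ay": 0,"az": 0,"gripper": 1}
    - {"tx": -4,"ty": 0,"tz": 0,"ax": 0,"ay": 0,"az": 0,"gripper": 1}
    - {"tx": -3,"ty": 0,"tz": 0,"ax": 0,"ay": 0,"az": 0,"gripper": 1}
    - {"tx": 0,"ty": 0,"tz": 0,"ax": 0,"ay": 0,"az": 0,"gripper": 1}

```text
t: 9.6
position: [0.4557, -0.1832, 0.0506]
ee_rot: [-0.0, -0.045, 0.999, 0.0]
force: [-0.4, 0.4, -1.9]
opening: 0.0132
```

```bash
python3 -c "
from h import *
st((.5149-.030*.9959,-.1779-.03*.0906,.0505),185.2)"
```

```text
t 9.6 p [ 455.7 -183.2   50.6] xang -174.79 zax [-6.e-04  2.e-04 -1.e+00] F [-0.38  0.41 -1.87] open 13.2 q [-0.38  0.38 -0.31  0.88  0.   -0.47]
 dock xy -59.4 0.1 F along/side -0.34 0.44
 tool shift mm [-29.4  -0.1   0.1]
 tool rotvec [ 0.0003 -0.0006  0.0002]
```

Call:
carry_out:
  targets:
    - {"tx": -3,"ty": 0,"tz": 0,"ax": 0,"ay": 0,"az": 0,"gripper": 1}
    - {"tx": -3,"ty": 0,"tz": 0,"ax": 0,"ay": 0,"az": 0,"gripper": 1}
    - {"tx": -3,"ty": 0,"tz": 0,"ax": 0,"ay": 0,"az": 0,"gripper": 1}
    - {"tx": -3,"ty": 0,"tz": 0,"ax": 0,"ay": 0,"az": 0,"gripper": 1}
    - {"tx": -3,"ty": 0,"tz": 0,"ax": 0,"ay": 0,"az": 0,"gripper": 1}
    - {"tx": -3,"ty": 0,"tz": 0,"ax": 0,"ay": 0,"az": 0,"gripper": 1}
    - {"tx": 0,"ty": 0,"tz": 0,"ax": 0,"ay": 0,"az": 0,"gripper": 1}

```text
t: 10.3
position: [0.474, -0.182, 0.0507]
ee_rot: [0.0, -0.045, 0.999, -0.0]
force: [0.0, -2.5, -2.8]
opening: 0.0131
```

```bash
python3 -c "
from h import *
st((.5149-.015*.9959,-.1779-.015*.0906,.0505),185.2)
im=grab('top','t7')[150:260,320:400]; cv2.imwrite('pics/t7c.png',cv2.resize(im,None,fx=5.3,fy=5.3,interpolation=cv2.INTER_CUBIC))"
```

```text
t 10.3 p [ 474.  -182.    50.7] xang -174.81 zax [ 2.e-04 -4.e-04 -1.e+00] F [ 0.   -2.51 -2.79] open 13.1 q [-0.37  0.41 -0.26  0.9  -0.   -0.46]
 dock xy -41.1 -0.4 F along/side -0.22 -2.5
 tool shift mm [-26.1   0.4   0.2]
 tool rotvec [-0.0005  0.0002 -0.0003]
```

View pics/t7c.png

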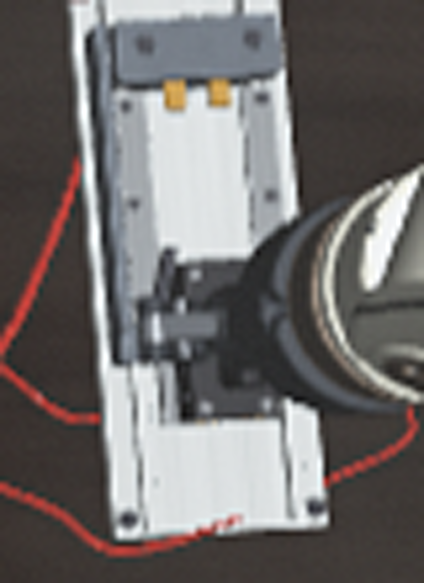

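The front is past the pawl and pushing it aside, at (165,270) in the crop. The 2.5 N side load is the size expected. I'll carry on.

Call:
carry_out:
  targets:
    - {"tx": -3,"ty": 0.3,"tz": 0,"ax": 0,"ay": 0,"az": 0,"gripper": 1}
    - {"tx": -3,"ty": 0,"tz": 0,"ax": 0,"ay": 0,"az": 0,"gripper": 1}
    - {"tx": -3,"ty": 0,"tz": 0,"ax": 0,"ay": 0,"az": 0,"gripper": 1}
    - {"tx": -3,"ty": 0,"tz": 0,"ax": 0,"ay": 0,"az": 0,"gripper": 1}
    - {"tx": -3,"ty": 0,"tz": 0,"ax": 0,"ay": 0,"az": 0,"gripper": 1}
    - {"tx": -3,"ty": 0,"tz": 0,"ax": 0,"ay": 0,"az": 0,"gripper": 1}
    - {"tx": 0,"ty": 0,"tz": 0,"ax": 0,"ay": 0,"az": 0,"gripper": 1}

```text
t: 11.05
position: [0.4922, -0.1797, 0.0507]
ee_rot: [0.0, -0.045, 0.999, -0.0]
force: [1.0, -3.5, -3.1]
opening: 0.013
```

```bash
python3 -c "
from h import *
st((.5149+.020*.9959,-.1779+.02*.0906,.0505),185.2)"
```

```text
t 11.05 p [ 492.2 -179.7   50.7] xang -174.79 zax [ 8.e-04  0.e+00 -1.e+00] F [ 1.03 -3.47 -3.12] open 13.0 q [-0.35  0.44 -0.22  0.91  0.   -0.44]
 dock xy -22.8 0.2 F along/side 0.72 -3.55
 tool shift mm [-42.8  -0.2   0.3]
 tool rotvec [-0.      0.0008  0.0002]
```

Call:
carry_out:
  targets:
    - {"tx": -3,"ty": 0,"tz": 0,"ax": 0,"ay": 0,"az": 0,"gripper": 1}
    - {"tx": -3,"ty": 0,"tz": 0,"ax": 0,"ay": 0,"az": 0,"gripper": 1}
    - {"tx": -3,"ty": 0,"tz": 0,"ax": 0,"ay": 0,"az": 0,"gripper": 1}
    - {"tx": -3,"ty": 0,"tz": 0,"ax": 0,"ay": 0,"az": 0,"gripper": 1}
    - {"tx": -3,"ty": 0,"tz": 0,"ax": 0,"ay": 0,"az": 0,"gripper": 1}
    - {"tx": -3,"ty": 0,"tz": 0,"ax": 0,"ay": 0,"az": 0,"gripper": 1}
    - {"tx": -3,"ty": 0,"tz": 0,"ax": 0,"ay": 0,"az": 0,"gripper": 1}
    - {"tx": -3,"ty": 0,"tz": 0,"ax": 0,"ay": 0,"az": 0,"gripper": 1}
    - {"tx": -3,"ty": 0,"tz": 0,"ax": 0,"ay": 0,"az": 0,"gripper": 1}
    - {"tx": -3,"ty": 0,"tz": 0,"ax": 0,"ay": 0,"az": 0,"gripper": 1}
    - {"tx": 0,"ty": 0,"tz": 0,"ax": 0,"ay": 0,"az": 0,"gripper": 1}

```text
t: 12.15
position: [0.5219, -0.177, 0.0507]
ee_rot: [0.0, -0.045, 0.999, 0.0]
force: [1.7, -2.5, -2.7]
opening: 0.013
```

```bash
python3 -c "
from h import *
st((.5149+.020*.9959,-.1779+.02*.0906,.0505),185.2)
im=grab('scene','s8')[205:305,275:395]; cv2.imwrite('pics/s8c.png',cv2.resize(im,None,fx=5.8,fy=5.8,interpolation=cv2.INTER_CUBIC))
im=grab('top','t8')[140:260,320:400]; cv2.imwrite('pics/t8c.png',cv2.resize(im,None,fx=5,fy=5,interpolation=cv2.INTER_CUBIC))"
```

```text
t 12.15 p [ 521.9 -177.    50.7] xang -174.79 zax [ 6.e-04  0.e+00 -1.e+00] F [ 1.71 -2.46 -2.73] open 13.0 q [-0.33  0.48 -0.14  0.95  0.   -0.42]
 dock xy 7.1 0.2 F along/side 1.48 -2.6
 tool shift mm [-12.9  -0.2   0.2]
 tool rotvec [-0.      0.0006  0.0002]
```

View pics/t8c.png

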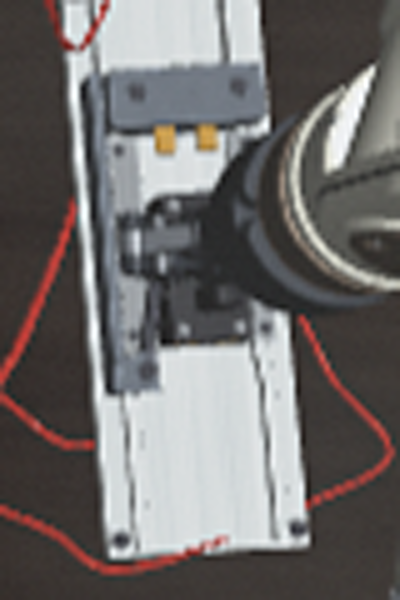

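View pics/s8c.png

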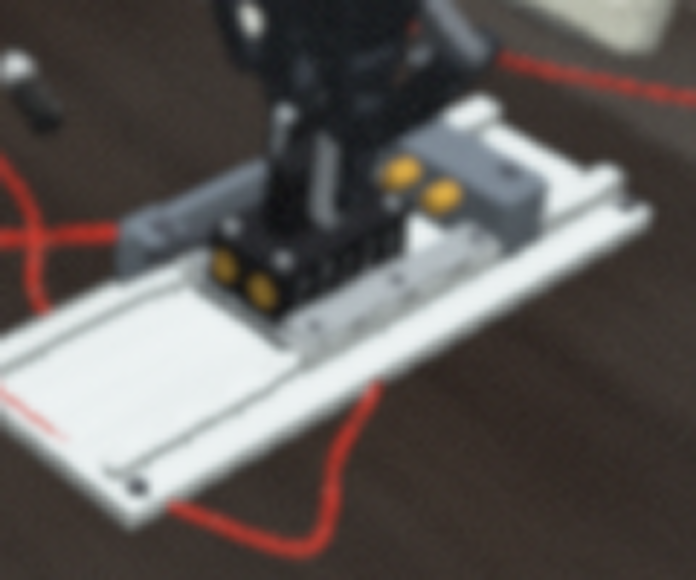

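The module is under the lips with a gap left before the brass pins at (187,140) in the top crop. From here I'll move slower.

Call:
carry_out:
  targets:
    - {"tx": -2.5,"ty": 0,"tz": 0,"ax": 0,"ay": 0,"az": 0,"gripper": 1}
    - {"tx": -2.5,"ty": 0,"tz": 0,"ax": 0,"ay": 0,"az": 0,"gripper": 1}
    - {"tx": -2.5,"ty": 0,"tz": 0,"ax": 0,"ay": 0,"az": 0,"gripper": 1}
    - {"tx": -2.5,"ty": 0,"tz": 0,"ax": 0,"ay": 0,"az": 0,"gripper": 1}
    - {"tx": -2.5,"ty": 0,"tz": 0,"ax": 0,"ay": 0,"az": 0,"gripper": 1}
    - {"tx": -2.5,"ty": 0,"tz": 0,"ax": 0,"ay": 0,"az": 0,"gripper": 1}
    - {"tx": 0,"ty": 0,"tz": 0,"ax": 0,"ay": 0,"az": 0,"gripper": 1}

```text
t: 12.95
position: [0.5367, -0.1756, 0.0506]
ee_rot: [0.0, -0.045, 0.999, 0.0]
force: [0.8, -2.4, -1.7]
opening: 0.0131
```

Call:
carry_out:
  targets:
    - {"tx": -1,"ty": 0,"tz": 0,"ax": 0,"ay": 0,"az": 0,"gripper": 1}
    - {"tx": -1,"ty": 0,"tz": 0,"ax": 0,"ay": 0,"az": 0,"gripper": 1}
    - {"tx": -1,"ty": 0,"tz": 0,"ax": 0,"ay": 0,"az": 0,"gripper": 1}
    - {"tx": 0,"ty": 0,"tz": 0,"ax": 0,"ay": 0,"az": 0,"gripper": 1}

```text
t: 13.35
position: [0.5389, -0.1753, 0.0505]
ee_rot: [-0.0, -0.045, 0.999, 0.0]
force: [-0.6, -3.5, -2.6]
opening: 0.013
```

```bash
python3 -c "
from h import *
st()"
```

```text
t 13.35 p [ 538.9 -175.3   50.5] xang -174.8 zax [-8.e-04  4.e-04 -1.e+00] F [-0.55 -3.53 -2.56] open 13.0 q [-0.31  0.51 -0.1   0.97  0.   -0.41]
 dock xy 24.1 0.4 F along/side -0.87 -3.46
```

The force along x dropped by about 2 N at x ≈ 24, which looks like first touch on the contacts. I'll go on in 1 mm steps.

Call:
carry_out:
  targets:
    - {"tx": -1,"ty": 0,"tz": 0,"ax": 0,"ay": 0,"az": 0,"gripper": 1}
    - {"tx": -1,"ty": 0,"tz": 0,"ax": 0,"ay": 0,"az": 0,"gripper": 1}
    - {"tx": 0,"ty": 0,"tz": 0,"ax": 0,"ay": 0,"az": 0,"gripper": 1}

```text
t: 13.65
position: [0.5411, -0.1751, 0.0505]
ee_rot: [-0.0, -0.045, 0.999, 0.0]
force: [-0.0, -2.5, -2.8]
opening: 0.0128
```

Call:
carry_out:
  targets:
    - {"tx": -1,"ty": 0,"tz": 0,"ax": 0,"ay": 0,"az": 0,"gripper": 1}
    - {"tx": -1,"ty": 0,"tz": 0,"ax": 0,"ay": 0,"az": 0,"gripper": 1}
    - {"tx": 0,"ty": 0,"tz": 0,"ax": 0,"ay": 0,"az": 0,"gripper": 1}

```text
t: 13.95
position: [0.5426, -0.1749, 0.0504]
ee_rot: [-0.001, -0.045, 0.999, 0.0]
force: [-0.9, -2.6, -2.4]
opening: 0.0127
```

```bash
python3 -c "
from h import *
st()"
```

```text
t 13.95 p [ 542.6 -174.9   50.4] xang -174.8 zax [-1.4e-03  4.0e-04 -1.0e+00] F [-0.93 -2.61 -2.41] open 12.7 q [-0.31  0.52 -0.08  0.97 -0.   -0.4 ]
 dock xy 27.9 0.5 F along/side -1.16 -2.51
```

Call:
carry_out:
  targets:
    - {"tx": -1,"ty": 0,"tz": 0,"ax": 0,"ay": 0,"az": 0,"gripper": 1}
    - {"tx": -1,"ty": 0,"tz": 0,"ax": 0,"ay": 0,"az": 0,"gripper": 1}
    - {"tx": 0,"ty": 0,"tz": 0,"ax": 0,"ay": 0,"az": 0,"gripper": 1}

```text
t: 14.25
position: [0.5443, -0.1747, 0.0503]
ee_rot: [-0.001, -0.045, 0.999, 0.0]
force: [-2.5, -2.6, -2.3]
opening: 0.0131
```

```bash
python3 -c "
from h import *
st()
im=grab('top','t9')[140:260,320:400]; cv2.imwrite('pics/t9c.png',cv2.resize(im,None,fx=5,fy=5,interpolation=cv2.INTER_CUBIC))"
```

```text
t 14.25 p [ 544.3 -174.7   50.3] xang -174.81 zax [-2.e-03  5.e-04 -1.e+00] F [-2.51 -2.6  -2.26] open 13.1 q [-0.31  0.52 -0.08  0.97 -0.   -0.4 ]
 dock xy 29.6 0.5 F along/side -2.74 -2.36
```

View pics/t9c.png

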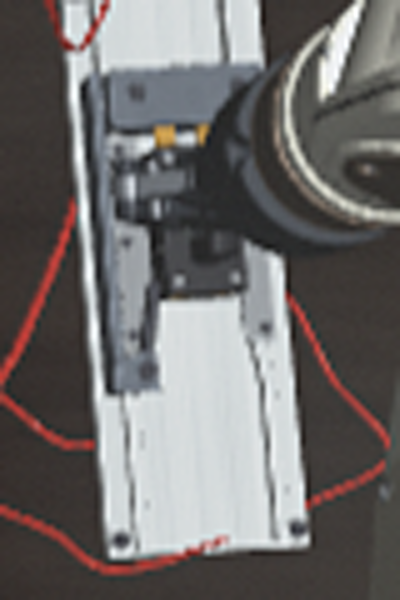

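The contacts are now pressing back: the force along the push is -2.7 N at x = 29.6, in line with my visual prediction of about 29. I expect the click near 37, when the pawl's side force should drop away.

Call:
carry_out:
  targets:
    - {"tx": -1,"ty": 0,"tz": 0,"ax": 0,"ay": 0,"az": 0,"gripper": 1}
    - {"tx": -1,"ty": 0,"tz": 0,"ax": 0,"ay": 0,"az": 0,"gripper": 1}
    - {"tx": -1,"ty": 0,"tz": 0,"ax": 0,"ay": 0,"az": 0,"gripper": 1}
    - {"tx": 0,"ty": 0,"tz": 0,"ax": 0,"ay": 0,"az": 0,"gripper": 1}

```text
t: 14.7
position: [0.5475, -0.1744, 0.0503]
ee_rot: [-0.001, -0.045, 0.999, 0.0]
force: [-3.2, -3.0, -2.1]
opening: 0.0126
```

Call:
carry_out:
  targets:
    - {"tx": -1,"ty": 0,"tz": 0,"ax": 0,"ay": 0,"az": 0,"gripper": 1}
    - {"tx": -1,"ty": 0,"tz": 0,"ax": 0,"ay": 0,"az": 0,"gripper": 1}
    - {"tx": 0,"ty": 0,"tz": 0,"ax": 0,"ay": 0,"az": 0,"gripper": 1}

```text
t: 15.0
position: [0.5495, -0.1742, 0.0503]
ee_rot: [-0.001, -0.045, 0.999, 0.0]
force: [-3.0, -4.2, -2.1]
opening: 0.0131
```

```bash
python3 -c "
from h import *
st()"
```

```text
t 15.0 p [ 549.5 -174.2   50.3] xang -174.81 zax [-1.7e-03  5.0e-04 -1.0e+00] F [-3.   -4.23 -2.06] open 13.1 q [-0.31  0.53 -0.07  0.98 -0.   -0.4 ]
 dock xy 34.8 0.5 F along/side -3.37 -3.94
```

Now 0.5 mm steps, watching for the drop in side force.

Call:
carry_out:
  targets:
    - {"tx": -0.7,"ty": 0,"tz": 0,"ax": 0,"ay": 0,"az": 0,"gripper": 1}
    - {"tx": -0.5,"ty": 0,"tz": 0,"ax": 0,"ay": 0,"az": 0,"gripper": 1}
    - {"tx": 0,"ty": 0,"tz": 0,"ax": 0,"ay": 0,"az": 0,"gripper": 1}
    - {"tx": 0,"ty": 0,"tz": 0,"ax": 0,"ay": 0,"az": 0,"gripper": 1}

```text
t: 15.4
position: [0.5505, -0.1737, 0.0503]
ee_rot: [-0.001, -0.045, 0.999, 0.001]
force: [-3.5, -2.1, -2.3]
opening: 0.0129
```

Call:
carry_out:
  targets:
    - {"tx": -0.5,"ty": 0,"tz": 0,"ax": 0,"ay": 0,"az": 0,"gripper": 1}
    - {"tx": -0.5,"ty": 0,"tz": 0,"ax": 0,"ay": 0,"az": 0,"gripper": 1}
    - {"tx": 0,"ty": 0,"tz": 0,"ax": 0,"ay": 0,"az": 0,"gripper": 1}
    - {"tx": 0,"ty": 0,"tz": 0,"ax": 0,"ay": 0,"az": 0,"gripper": 1}

```text
t: 15.8
position: [0.5516, -0.1737, 0.0503]
ee_rot: [-0.001, -0.045, 0.999, 0.001]
force: [-5.1, -0.4, -2.3]
opening: 0.0129
```

```bash
python3 -c "
from h import *
st()"
```

```text
t 15.8 p [ 551.6 -173.7   50.3] xang -174.79 zax [-0.0017  0.0011 -1.    ] F [-5.05 -0.42 -2.26] open 12.9 q [-0.31  0.53 -0.06  0.98  0.   -0.4 ]
 dock xy 36.9 0.9 F along/side -5.07 0.04
```

The side force fell from about -3.9 N to 0, and the position moved +0.4 mm in y. That looks like the pawl closing, so I'll look.

```bash
python3 -c "
from h import *
st()
im=grab('scene','s10')[205:305,275:395]; cv2.imwrite('pics/s10c.png',cv2.resize(im,None,fx=5.8,fy=5.8,interpolation=cv2.INTER_CUBIC))
im=grab('top','t10')[140:230,320:400]; cv2.imwrite('pics/t10c.png',cv2.resize(im,None,fx=6.5,fy=6.5,interpolation=cv2.INTER_CUBIC))"
```

```text
t 15.8 p [ 551.6 -173.7   50.3] xang -174.79 zax [-0.0017  0.0011 -1.    ] F [-5.05 -0.42 -2.26] open 12.9 q [-0.31  0.53 -0.06  0.98  0.   -0.4 ]
 dock xy 36.9 0.9 F along/side -5.07 0.04
```

View pics/t10c.png

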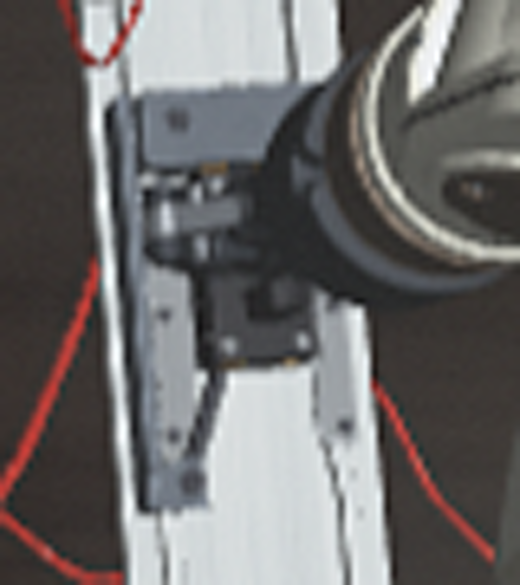

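View pics/s10c.png

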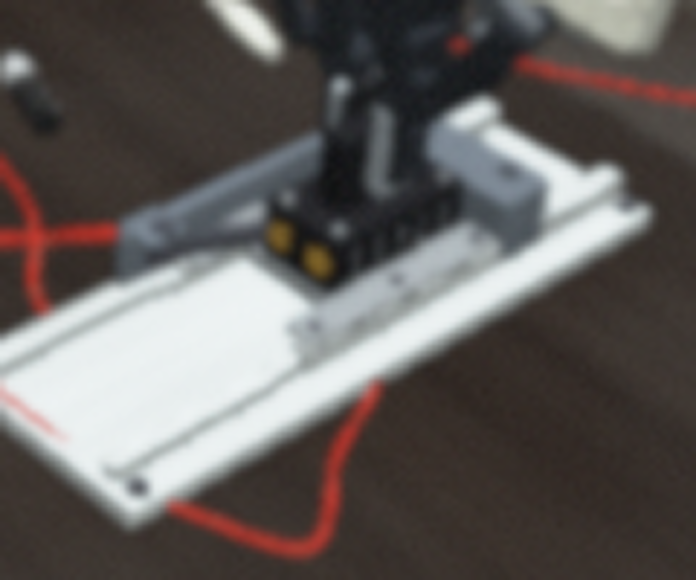

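The pawl has swung in behind the module's rear edge, with its tip at (218,372) in the top crop. I'll lower the module to the floor, ease the push and let go.

Call:
carry_out:
  targets:
    - {"tx": 0,"ty": 0,"tz": 0.5,"ax": 0,"ay": 0,"az": 0,"gripper": 1}
    - {"tx": 0.5,"ty": 0,"tz": 0.3,"ax": 0,"ay": 0,"az": 0,"gripper": 1}
    - {"tx": 0.5,"ty": 0,"tz": 0,"ax": 0,"ay": 0,"az": 0,"gripper": 1}
    - {"tx": 0,"ty": 0,"tz": 0,"ax": 0,"ay": 0,"az": 0,"gripper": 1}

```text
t: 16.3
position: [0.5511, -0.1739, 0.0499]
ee_rot: [-0.0, -0.045, 0.999, 0.0]
force: [-4.9, 0.7, -0.6]
opening: 0.0131
```

```bash
python3 -c "
from h import *
st()"
```

```text
t 16.3 p [ 551.1 -173.9   49.9] xang -174.79 zax [-5.e-04  9.e-04 -1.e+00] F [-4.88  0.74 -0.57] open 13.1 q [-0.31  0.53 -0.06  0.98  0.   -0.4 ]
 dock xy 36.4 0.7 F along/side -4.79 1.18
```

Call:
carry_out:
  targets:
    - {"tx": 0.5,"ty": 0,"tz": 0,"ax": 0,"ay": 0,"az": 0,"gripper": 1}
    - {"tx": 0.4,"ty": 0,"tz": 0,"ax": 0,"ay": 0,"az": 0,"gripper": 1}
    - {"tx": 0,"ty": 0,"tz": 0,"ax": 0,"ay": 0,"az": 0,"gripper": 1}
    - {"tx": 0,"ty": 0,"tz": 0,"ax": 0,"ay": 0,"az": 0,"gripper": 1}

```text
t: 16.7
position: [0.5502, -0.174, 0.0498]
ee_rot: [-0.0, -0.045, 0.999, 0.0]
force: [-3.9, 2.3, -1.0]
opening: 0.0129
```

```bash
python3 -c "
from h import *
st()"
```

```text
t 16.7 p [ 550.2 -174.    49.8] xang -174.79 zax [-5.e-04  9.e-04 -1.e+00] F [-3.91  2.3  -0.96] open 12.9 q [-0.31  0.53 -0.07  0.98  0.   -0.4 ]
 dock xy 35.6 0.7 F along/side -3.68 2.64
```

```bash
python3 -c "
from h import *
im=grab('top','t11')[170:230,330:390]; cv2.imwrite('pics/t11c.png',cv2.resize(im,None,fx=9.5,fy=9.5,interpolation=cv2.INTER_CUBIC))"
```

```text
(no output)
```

View pics/t11c.png

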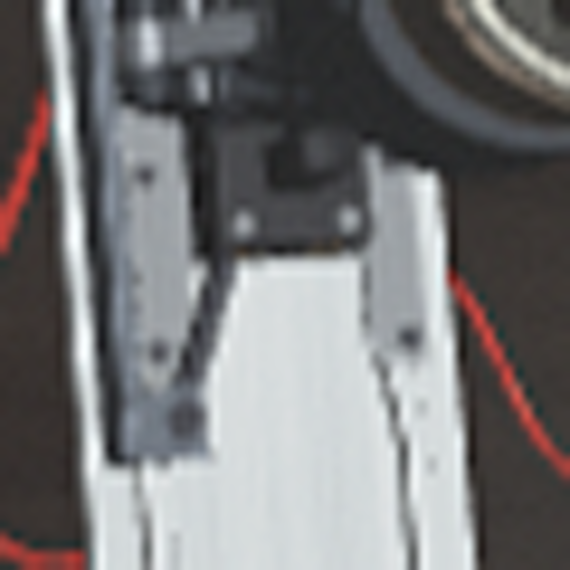

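The pawl's tip is still behind the module's rear edge, at (228,262), and its slope matches the shut position. I'll release.

Call:
carry_out:
  targets:
    - {"tx": 0,"ty": 0,"tz": 0,"ax": 0,"ay": 0,"az": 0,"gripper": 0.2}
    - {"tx": 0,"ty": 0,"tz": 0,"ax": 0,"ay": 0,"az": 0,"gripper": 0.2}
    - {"tx": 0,"ty": 0,"tz": 0,"ax": 0,"ay": 0,"az": 0,"gripper": 0.2}
    - {"tx": 0,"ty": 0,"tz": 0,"ax": 0,"ay": 0,"az": 0,"gripper": 0.2}
    - {"tx": 0,"ty": 0,"tz": 0,"ax": 0,"ay": 0,"az": 0,"gripper": 0.2}

```text
t: 17.25
position: [0.5504, -0.1744, 0.0499]
ee_rot: [-0.0, -0.045, 0.999, 0.0]
force: [0.1, -0.2, 0.6]
opening: 0.034
```

```bash
python3 -c "
from h import *
st()
im=grab('top','t12')[170:230,330:390]; cv2.imwrite('pics/t12c.png',cv2.resize(im,None,fx=9.5,fy=9.5,interpolation=cv2.INTER_CUBIC))"
```

```text
t 17.25 p [ 550.4 -174.4   49.9] xang -174.81 zax [-2.e-04  1.e-04 -1.e+00] F [ 0.15 -0.24  0.61] open 34.0 q [-0.31  0.53 -0.07  0.98  0.   -0.4 ]
 dock xy 35.7 0.3 F along/side 0.12 -0.25
```

View pics/t12c.png

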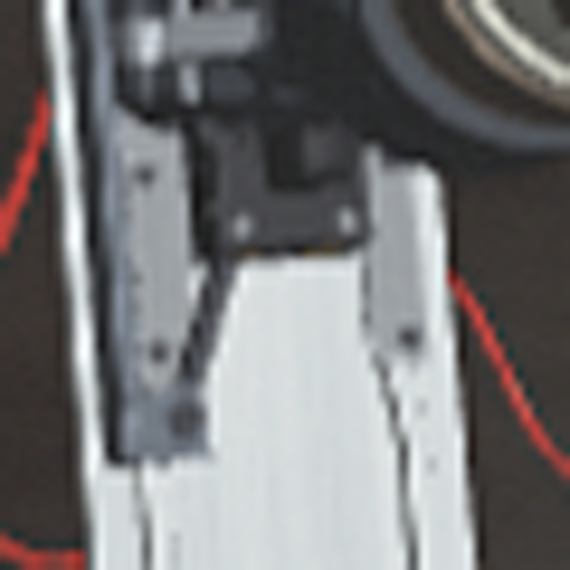

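The module has not moved: its rear edge is still at y ≈ 250 in the crop, with the pawl behind it. I'll lift straight up and move clear so I can check.

Call:
carry_out:
  targets:
    - {"tx": 0,"ty": 0,"tz": -5,"ax": 0,"ay": 0,"az": 0,"gripper": 0.2}
    - {"tx": 0,"ty": 0,"tz": -20,"ax": 0,"ay": 0,"az": 0,"gripper": 0.2}
    - {"tx": 0,"ty": 0,"tz": -35,"ax": 0,"ay": 0,"az": 0,"gripper": 0.2}
    - {"tx": 0,"ty": 0,"tz": -35,"ax": 0,"ay": 0,"az": 0,"gripper": 0.2}
    - {"tx": 0,"ty": 0,"tz": -25,"ax": 0,"ay": 0,"az": 0,"gripper": 0.2}
    - {"tx": 35,"ty": 25,"tz": 0,"ax": 0,"ay": 0,"az": 0,"gripper": 0.2}
    - {"tx": 35,"ty": 25,"tz": 0,"ax": 0,"ay": 0,"az": 0,"gripper": 0.2}
    - {"tx": 35,"ty": 25,"tz": 0,"ax": 0,"ay": 0,"az": 0,"gripper": 0.2}
    - {"tx": 35,"ty": 25,"tz": 0,"ax": 0,"ay": 0,"az": 0,"gripper": 0.2}
    - {"tx": 35,"ty": 25,"tz": 0,"ax": 0,"ay": 0,"az": 0,"gripper": 0.2}
    - {"tx": 0,"ty": 25,"tz": 0,"ax": 0,"ay": 0,"az": 0,"gripper": 0.2}
    - {"tx": 0,"ty": 0,"tz": 0,"ax": 0,"ay": 0,"az": 0,"gripper": 0.2}

```text
t: 18.5
position: [0.3611, -0.0391, 0.1706]
ee_rot: [0.0, -0.047, 0.999, 0.0]
force: [0.9, 0.3, -0.7]
opening: 0.0338
```

```bash
python3 -c "
from h import *
st()
im=grab('scene','s13')[205:305,275:395]; cv2.imwrite('pics/s13c.png',cv2.resize(im,None,fx=5.8,fy=5.8,interpolation=cv2.INTER_CUBIC))
t=grab('top','t13');im=t[150:230,320:400]; cv2.imwrite('pics/t13c.png',cv2.resize(im,None,fx=7,fy=7,interpolation=cv2.INTER_CUBIC))"
```

```text
t 18.5 p [361.1 -39.1 170.6] xang -174.63 zax [ 2.e-04  1.e-03 -1.e+00] F [ 0.93  0.3  -0.72] open 33.8 q [-0.11  0.01 -0.43  1.13  0.   -0.2 ]
 dock xy -140.6 152.2 F along/side 0.96 0.22
```

View pics/t13c.png

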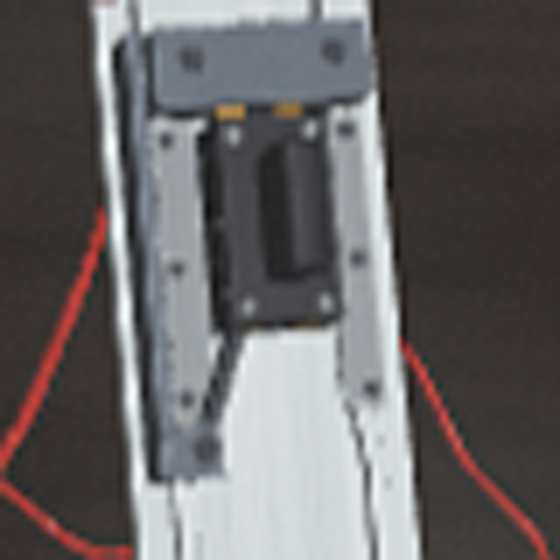

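View pics/s13c.png

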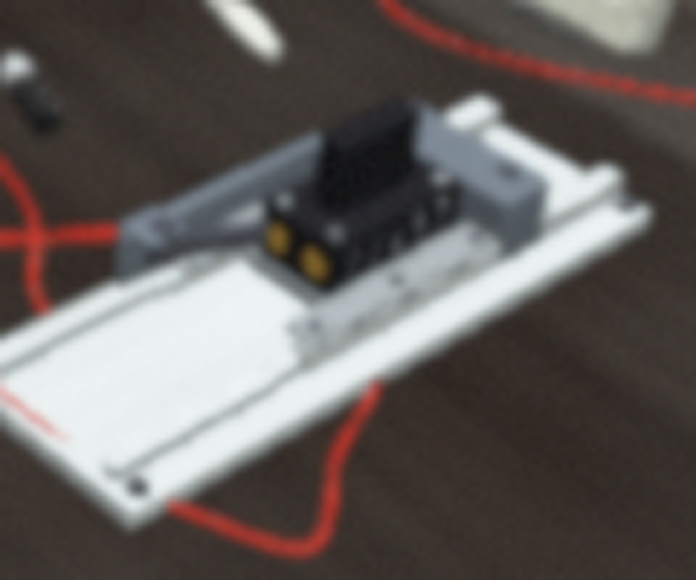

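View pics/t13.png

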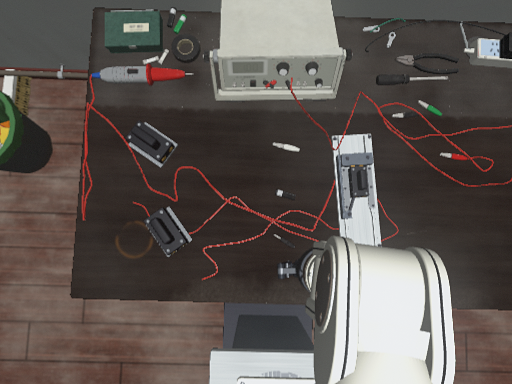

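The pictures after retreat show the module latched. The pins are mostly pressed in at (260,110), the pawl tip is behind the module's rear edge at (237,335), and the module lies flat under the lips. The clip (286,147), cell (285,194) and plug (284,241) are where they started. I'll hand in.

```bash
python3 -c "
from h import *
print(sign_off())"
```

```text
the job is handed in; nothing more can be done
None
```

The smallest shunt module is latched in the dock, and I handed the job in at about 18.6 s. I set it flat on the loading bed, slid it about 1 mm off the floor along the channel, and pressed it onto the contacts in steps of 1 mm or less until the pawl shut. Then I lowered it to the floor, eased the push and let go.

**Latching:** the side force from the pawl dropped from about -3.9 N to 0 at about 36.5 mm past the dock's origin. The pictures had predicted about 37 mm. The push never read above about 5 N, and the stop was not reached.

**Last checks:** after letting go, the module stayed put, with the pawl behind its rear edge and the pins pressed in. The plug, cell and clip were where they started.

**Readings that disagreed:**
- **Early contact reading:** the force suggested the contacts were touched at 24 mm. It was noise; real contact came at about 29 mm.
- **Easing back before release:** the push still read -3.7 N, with 2.6 N sideways to +y, so I never measured the pawl taking the load. That it holds is shown by the pictures after release.

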